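Press a cat-toy stack in the pin jig

TASK

Stack the cat toy squarely in the pocket between the jig's pins, everything lying flat: first the square wooden block, then every square cork spacer on the table, then the round wooden disc centred on top. Next lift the steel pressing weight off its hook and stand it upright in the middle of the disc, and last turn the timer's knob until the pointer's tip points at the red mark tab. Leave the cardboard rings and the other things on the table where they are.

Things in the scene. Friction and masses are not known exactly. Their poses are not given: they have to be found in the camera images.
- jig: fixed gluing jig: plywood base 130 x 130 x 15 mm with eight upright steel pins (10 mm thick, round tips 85 mm above the table), two on each side of a square pocket 65 mm wide; on each side the pin axes are 23 mm either side of the middle and 37.5 mm from the centre, so fingers fit between them. Origin: centre of the underside; x, y square to the pocket's sides
- pocket (a point): centre of the pocket's floor (the top of the jig's base), axes as the jig's
- block: plain square dark wooden block 60 x 60 x 32 mm, the toy's body, standing on the table. Origin: centre of its underside; x and y along its sides, z up
- spacer1: square cork spacer 60 x 60 mm, 8 mm thick, with a 24 mm square hole in the middle, lying flat; two to four of these alike spacers are on the table. Origin: centre of its underside; x and y along its sides, z up
- spacer2: square cork spacer 60 x 60 mm, 8 mm thick, with a 24 mm square hole in the middle, lying flat; two to four of these alike spacers are on the table. Origin: centre of its underside; x and y along its sides, z up
- spacer3: square cork spacer 60 x 60 mm, 8 mm thick, with a 24 mm square hole in the middle, lying flat; two to four of these alike spacers are on the table. Origin: centre of its underside; x and y along its sides, z up
- spacer4: square cork spacer 60 x 60 mm, 8 mm thick, with a 24 mm square hole in the middle, lying flat; two to four of these alike spacers are on the table. Origin: centre of its underside; x and y along its sides, z up
- disc: plain round dark wooden disc, 66 mm diameter, 12 mm thick, lying flat. Origin: centre of its underside, z up
- stand: fixed stand: wooden foot 110 x 110 x 12 mm, a post 16 mm thick at its centre up to 136 mm, and from the top of the post a level round arm 8 mm thick (axis 130 mm above the table) along the stand's -x, turned up at its end 96 mm from the post's axis (tip 150 mm above the table). Origin: centre of the foot's underside
- weight: steel pressing weight, 0.5 kg, 105 mm tall: round foot 56 mm diameter, 30 mm high, with an upright flat handle on it 12 mm thick (its x), 38 mm wide (its y). A window 22 mm wide, 30 to 62 mm above the underside, takes the hook arm; above 62 mm the handle is solid. Hangs by the window's top edge. Origin: centre of the underside, z up
- weight_grip (a point): point in the solid upper part of the weight's handle, 88 mm above its underside, to pinch across the 12 mm thickness (its x)
- timer: fixed white interval timer lying face up, 180 x 115 mm, 45 mm high. A black knob near its front (-x) end turns a pointer over a round dial at its other end. Origin: centre of the underside
- knob (a joint): angle of the timer's knob, rad, 0 to 4.5, growing clockwise seen from above; the pointer turns the same way through half this angle
- knob_grip (a point): on the knob's axis, 82 mm above the table, at the height to grip; the knob's grip is a bar 42 mm long (x of this frame, which turns with the knob), 14 mm thick (y), its top 89 mm above the table
- dial_center (a point): centre of the dial, on the pointer's axis
- pointer_tip (a point): tip of the black pointer, 36 mm from the dial's centre
- mark_tip (a point): inner end of the small upright red tab at the dial's rim, the mark, 38 mm from the dial's centre; its place on the rim varies. It lies clockwise of the pointer at the start
- tube1: cardboard tube ring 60 mm diameter, 28 mm high, not part of the job. Origin: centre of its underside
- tube2: another such cardboard ring, not part of the job
- mug: white mug 80 mm diameter, 95 mm high, not part of the job
- glue: white bottle 48 mm diameter, 130 mm high, not part of the job
- brush: brush 200 mm long lying down, not part of the job
- tape: roll of clear tape 90 mm diameter, 25 mm high, lying flat, not part of the job

How it is judged (in metres and radians):
On the way, in this order (a step that is already met when the one before it is completed fails the run):
1. the block sits flat on the floor of the jig's pocket, released (horizontal distance between block and pocket below 0.005 m and z of block in the frame of pocket below 0.004 m and angle between block's own z axis and vertical below 0.06 rad and linear speed of block below 0.03 m/s and contact force between block and the fingers below 0.3 N), for 0.2 s.
2. every spacer present lies flat in the pocket on top of the block, released (all of step 1 and horizontal distance between each of spacer1, spacer2, spacer3, spacer4 and pocket below 0.005 m and z of spacer1 in the frame of pocket between 0.028 and 0.06 m and angle between each of spacer1, spacer2, spacer3, spacer4's own z axis and vertical below 0.06 rad and linear speed of each of spacer1, spacer2, spacer3, spacer4 below 0.03 m/s and contact force between each of spacer1, spacer2, spacer3, spacer4 and the fingers below 0.3 N and z of spacer2 in the frame of pocket between 0.028 and 0.06 m and z of spacer3 in the frame of pocket between 0.028 and 0.06 m and z of spacer4 in the frame of pocket between 0.028 and 0.06 m), for 0.2 s.
3. the disc lies flat and centred on top of the spacers, released (all of step 2 and horizontal distance between disc and pocket below 0.007 m and angle between disc's own z axis and vertical below 0.06 rad and z of disc in the frame of spacer1 above 0.005 m and z of disc in the frame of spacer2 above 0.005 m and z of disc in the frame of spacer3 above 0.005 m and z of disc in the frame of spacer4 above 0.005 m and z of disc in the frame of pocket between 0.04 and 0.068 m and linear speed of disc below 0.03 m/s and contact force between disc and the fingers below 0.3 N), for 0.2 s.
4. the weight stands upright in the middle of the disc, released (horizontal distance between disc and pocket below 0.007 m and angle between each of disc, weight's own z axis and vertical below 0.06 rad and z of disc in the frame of spacer1 above 0.005 m and z of disc in the frame of spacer2 above 0.005 m and z of disc in the frame of spacer3 above 0.005 m and z of disc in the frame of spacer4 above 0.005 m and z of disc in the frame of pocket between 0.04 and 0.068 m and linear speed of each of disc, weight below 0.03 m/s and contact force between each of disc, weight and the fingers below 0.3 N and horizontal distance between weight and disc below 0.01 m and z of weight in the frame of disc between 0.009 and 0.016 m), for 0.2 s.
5. the timer's pointer is at the mark (distance between pointer_tip and mark_tip below 0.005 m), for 0.2 s.
At the end, for the whole second after the job is handed in: Block on the pocket floor and all spacers present above it, within 5 mm of centre; disc above them within 7 mm; weight on the disc within 10 mm of its centre; all level within 0.06 rad, at rest, released. Pointer tip within 5 mm of the mark tip (all of step 2 and all of step 4 and distance between pointer_tip and mark_tip below 0.005 m); the robot touches nothing.
It fails at once if a thing that is not part of the job is moved more than 40 mm (distance of any of mug, glue, brush, tape, tube1, tube2 from where it was at the start of the episode above 0.04 m).
Of spacer1, spacer2, spacer3, spacer4 only 2 to 4 are there at a start; the rules pass over those that are not, and their reading is None.
At some moment in a run one of block, spacer1, spacer2, spacer3, spacer4, disc may be knocked a few centimetres aside while the robot is not near it.
It also fails if it takes over 210 s, if anything falls off the work surface, if the arm or the gripper's body presses on something with over 40 N, if the wrist force passes 120 N, or if a joint passes its speed limit or range.

ROBOT

A 6-joint arm with a two-finger parallel gripper is mounted at the origin on the work surface. World frame = base frame: x ahead of the robot, y to its left, z up, the work surface at z = 0. Lengths are in mm, angles in rad, forces in N, time in s.
With the tool pointing down it reaches from about 325 to 1000 mm from the base axis. Payload 5.1 kg.
Tool frame: the origin (TCP) lies on the front face of the gripper's body, between the roots of the fingers; the fingertips stand 73 mm ahead of it and the grasp point (between the pads) lies 54 mm ahead of it; z points along the fingers, y is the line along which they close (so a half turn about z gives the same grasp; the last joint's range is limited). The gripper opens to 85 mm and grips with 20 to 120 N. Pads are 22 mm wide; open, the fingers measure 114 mm over their backs; the gripper's body (76 mm by 85 mm) begins 54 mm behind the grasp point. The pads swing forward as they close: fully open they stand 13 mm farther back than shut.
Start: joints at [-1.399, 0.124, 1.65, -0, 1.367, -0.083], TCP at [163.801, -629.011, 303.922] pointing down, gripper open.
Joint ranges: [-2.61, 2.61], [-1.02, 2.33], [0.03, 2.71], [-1.35, 4.49], [0.32, 2.68], [-2.91, 2.91]. Speed limits (rad/s): [2.57, 2.57, 3.14, 3.14, 3.14, 3.14].

INTERFACE

Orientations are given as a unit quaternion [x, y, z, w].
In Python, from bench import * gives the robot as it stands. The module is installed in compiled form; this text tells all that it offers.
- The arm moves only by the shell command python3 -m pendant 'ROWS' [FORCE]. ROWS is text: rows parted by semicolons, each of 5 numbers parted by spaces: the shift along the tool's x, y, z in units of 40 mm (1.0 is 40 mm), then the turn about the tool's z in units of 5 degrees (1.0 is 5 degrees), then the finger opening in mm, from 0 to 85.4. A call has 1 to 12 rows; each row shifts and turns the commanded pose from where the row before left it, along the tool's axes as they then stand; what a row does not reach is not made up. A row lasts 1/12 s, in which the tool goes at most 41.7 mm and 7.16 degrees, less where a joint would pass 70% of its speed; a pose out of reach is approached as far as the arm can. A call is refused whole if a number of a shift passes 1 or a number of a turn 1, either way. A call with a gripper value outside its range is refused whole. The fingers move at their own pace and stop on an object; FORCE is the grip in N (left out, the last holds). Time passes only in rows, so rows that do not move let the fingers close. It gives the time, the measured TCP pose, the force, the opening and the grip force at its end, in the units of the state.
- sense(): the state, without advancing time (a new reading comes with each control period).
- snapshot(name): name is "scene" or "top"; returns the picture (420x560x3 uint8, red, green, blue); there is no depth.
- get_calibration(name): a dict with "fx", "fy", "cx", "cy" (pixels), "R" (3x3) and "t" (3): a world point X has camera coordinates R X + t. Camera axes: x right, y down, z forward; pixel columns grow to the right and rows downward; lengths in mm; the calibration is good to about 2 mm. A picture is of the moment at which its call begins. get_calibration takes no time and is no camera call.
- job_done(): hands the job in; it is judged then, once.
The state is a dict: "time": time; "joints": joint angles; "dq": joint speeds; "tau": joint torques, N m; "ee_pos": TCP position; "orientation": TCP orientation; "wrist_force": force on the tool from outside, world axes, zero at the start; "torque": the same for the moment, N m; "finger_gap": finger opening in mm; "finger_force": force on a finger pad.
Only numpy, scipy, OpenCV 4.12 (cv2) and the standard library are available. Lean on these libraries where they do the work, as an engineer would, in place of code of your own. Each camera call takes 0.05 s, during which the arm holds its last target. There are 200 camera calls.

## Working session

There is one attempt and no reset: what is moved stays moved. The work goes in short steps, Python scripts to look and compute and a shell command to move; the robot and the scene stay as the last step left them, time stands still between calls to the robot, and variables do not carry over. Pictures are saved under pics/ and viewed, at most 14 in all, crops included, and the job is handed in when it is done.

```bash
mkdir -p pics; ls; cat > h.py <<'E'
from bench import *
import numpy as np, cv2
def cal(n):
    c=get_calibration(n); return c,np.array(c["R"]).reshape(3,3),np.array(c["t"]).ravel()
def cast(n,u,v,z):
    c,R,t=cal(n); d=R.T@np.array([(u-c["cx"])/c["fx"],(v-c["cy"])/c["fy"],1]); o=-R.T@t
    return o+d*(z-o[2])/d[2]
def proj(n,X):
    c,R,t=cal(n); p=R@np.array(X,float)+t; return np.array([c["fx"]*p[0]/p[2]+c["cx"],c["fy"]*p[1]/p[2]+c["cy"]])
def grab(n,f):
    im=snapshot(n)[:,:,::-1].copy(); cv2.imwrite("pics/"+f,im); return im
E
python3 - <<'E'
from h import *
for n in("scene","top"):
    im=grab(n,n+"0.png")
    c,R,t=cal(n); print(n,c["fx"],c["cx"],c["cy"],(-R.T@t).round(), R.round(2).tolist())
print(sense())
E
```

```text
pics
scene 547.0009270156171 280.3013805406762 210.3685741071366 [1331. -593. 1027.] [[0.66, 0.75, 0.02], [0.52, -0.44, -0.73], [-0.54, 0.49, -0.68]]
top 497.9026369807725 275.20676205017065 212.2744120587506 [ 401.   77. 1581.] [[-0.02, -1.0, -0.01], [-0.99, 0.02, -0.13], [0.13, 0.01, -0.99]]
{'time': 0.1, 'joints': array([-1.39862874e+00,  1.24464839e-01,  1.65156128e+00, -1.66608447e-05,
        1.36748834e+00, -8.25909314e-02]), 'dq': array([ 8.72441178e-04, -8.04090220e-05, -3.29687827e-03,  1.19673031e-03,
       -4.85763886e-04,  1.79980374e-03]), 'tau': array([ 1.49020007e-04, -4.24931610e+01, -3.66653359e+01, -8.52203334e-05,
        3.91235895e-03, -9.78416665e-06]), 'ee_pos': array([ 163.70985265, -628.61257864,  302.74555948]), 'orientation': array([ 9.91897553e-01,  1.27036692e-01, -5.11719893e-05, -9.59576124e-04]), 'wrist_force': array([-0.99834857, -0.49852143,  0.69958277]), 'torque': array([ 0.04525725, -0.07299056,  0.02540074]), 'finger_force': 0.0, 'finger_gap': 85.28406324019494}
```

View pics/scene0.png

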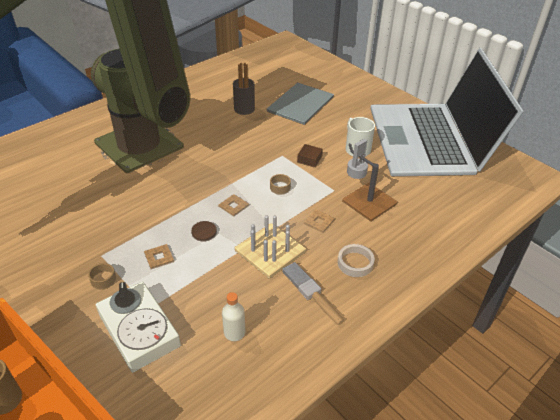

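View pics/top0.png

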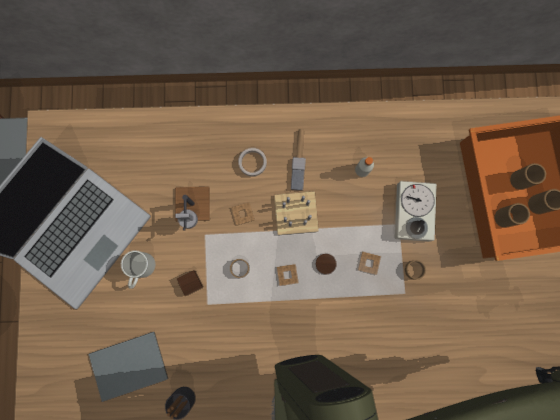

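Three spacers are visible: top (242,213), (287,275), (369,263). The block is at (190,283), the disc at (326,264), the jig at (296,213), the weight at (187,217) and the timer at (417,210). I'll zoom in for edges.

```bash
python3 - <<'E'
import cv2
t=cv2.imread('pics/top0.png'); s=cv2.imread('pics/scene0.png')
cv2.imwrite('pics/t1.png',cv2.resize(t[170:310,165:345],None,fx=4.2,fy=4.2,interpolation=cv2.INTER_CUBIC))
cv2.imwrite('pics/s1.png',cv2.resize(s[130:280,140:420],None,fx=2.85,fy=2.85,interpolation=cv2.INTER_CUBIC))
E
```

```text
(no output)
```

View pics/t1.png

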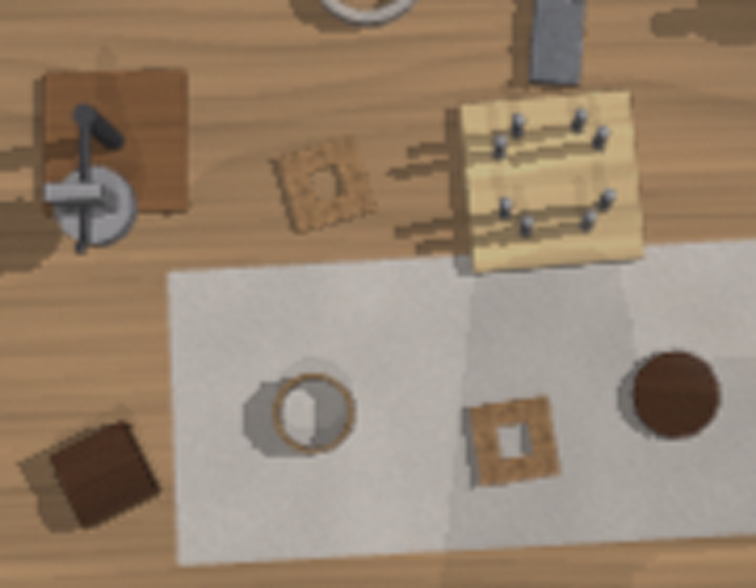

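View pics/s1.png

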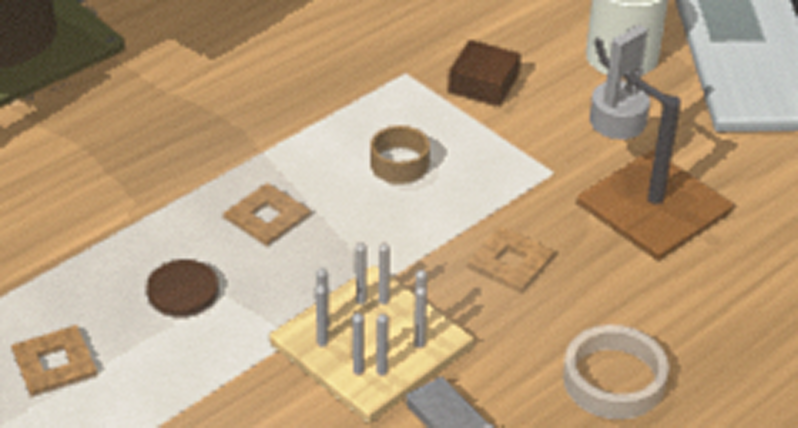

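The crops show clear corners: in the top crop the jig base is at (458,107),(630,92),(643,257),(476,271), and the table spacer at (273,160),(352,137),(377,213),(303,235). Next I cast the corners and masks from both views.

```bash
python3 - <<'E'
from h import *
def rect(name,n,pts,z,off,f):
    P=np.array([cast(n,p[0]/f+off[0]-.5+.5/f,p[1]/f+off[1]-.5+.5/f,z)[:2] for p in pts])
    e=np.roll(P,-1,0)-P; a=np.degrees(np.arctan2(e[:,1],e[:,0]))
    print(name,n,"c",P.mean(0).round(1),"sides",np.linalg.norm(e,axis=1).round(1),"ang",((a+45)%90-45).round(1))
T=dict(off=(165,170),f=4.2);S=dict(off=(140,130),f=2.85)
rect("jig","top",[(458,107),(630,92),(643,257),(476,271)],15,**T)
rect("jig","scene",[(271,338),(370,268),(474,336),(370,410)],15,**S)
rect("spA","top",[(273,160),(352,137),(377,213),(303,235)],8,**T)
rect("spA","scene",[(470,265),(496,230),(556,255),(522,284)],8,**S)
rect("spB","top",[(470,406),(549,396),(559,474),(480,487)],8,**T)
rect("spB","scene",[(223,214),(268,185),(312,210),(267,236)],8,**S)
rect("block","top",[(52,473),(126,422),(160,489),(88,528)],32,**T)
rect("block","scene",[(449,73),(471,42),(521,55),(502,87)],32,**S)
rect("foot","top",[(44,72),(188,68),(188,213),(46,213)],12,**T)
rect("foot","scene",[(577,203),(649,157),(735,206),(657,252)],12,**S)
for n in("top","scene"):
    im=cv2.imread("pics/%s0.png"%n); hsv=cv2.cvtColor(im,cv2.COLOR_BGR2HSV)
    dark=cv2.inRange(im,(0,0,30),(60,75,110))
    cork=cv2.inRange(hsv,(5,90,60),(20,255,230))
    boxes={"top":[("disc",dark,(310,248,342,280),12),("spC",cork,(354,248,384,278),8),("spB",cork,(274,262,301,290),8),("blockm",dark,(176,268,206,298),32)],
     "scene":[("disc",dark,(185,215,222,248),12),("spC",cork,(140,240,178,272),8),("spB",cork,(214,190,252,217),8)]}[n]
    for nm,m,(a,b,c,d),z in boxes:
        k,_=cv2.findContours(m[b:d,a:c],0,1); k=max(k,key=cv2.contourArea).reshape(-1,2)+(a,b)
        P=np.array([cast(n,u,v,z)[:2] for u,v in k],np.float32)
        r=cv2.minAreaRect(P); print(nm,n,np.round(r[0],1),np.round(r[1],1),round(r[2],1),cv2.boundingRect(k.astype(np.int32)))
E
```

```text
jig top c [608.5  20. ] sides [131.1 126.1 125.9 125.6] ang [3.6 2.5 3.4 4.8]
jig scene c [612.2  20.2] sides [124.4 126.1 125.8 120.6] ang [5.1 6.8 2.6 6.2]
spA top c [610.  190.9] sides [62.5 61.4 58.4 62. ] ang [15.  17.  15.3 20.8]
spA scene c [615.6 189.6] sides [55.2 64.6 52.1 53.2] ang [20.2 17.5  7.7 21.7]
spB top c [415.   53.3] sides [59.6 58.2 59.6 60.4] ang [5.8 5.7 7.9 5.7]
spB scene c [416.   54.9] sides [59.3 57.4 55.7 53.7] ang [ 5.5 10.3  1.2 14.6]
block top c [394.8 353.9] sides [65.3 55.3 59.4 48.4] ang [33.4 26.7 27.  33.2]
block scene c [402.8 356.1] sides [60.6 57.  60.3 59.1] ang [24.6 26.  26.6 26.3]
foot top c [648.  349.6] sides [110.1 111.5 107.6 108.5] ang [ 0.2 -0.4 -1.4  1. ]
foot scene c [653.7 346.8] sides [105.5 104.5 106.9  97.4] ang [ 0.9  5.2 -2.9  4.8]
disc top [446.4 -67.8] [59.7 59.3] 88.6 (316, 254, 20, 20)
spC top [ 446.8 -204.6] [57.2 55.7] 74.6 (359, 252, 21, 22)
spB top [415.5  53.4] [56.7 56.8] 8.0 (277, 265, 21, 20)
blockm top [398.1 357.7] [62.3 66.2] 25.3 (177, 270, 26, 26)
disc scene [451.  -70.4] [61.4 62.5] 49.8 (192, 222, 24, 18)
spC scene [ 448.6 -205.3] [59.  62.8] 74.5 (144, 244, 30, 25)
spB scene [417.4  52.1] [60.1 62.3] 8.0 (219, 195, 29, 21)
```

```bash
cat >> h.py <<'E'
from scipy.spatial.transform import Rotation as Ro
def plan(x=None,y=None,z=None,yaw=None):
    s=sense(); R=Ro.from_quat(s["orientation"]).as_matrix(); p=s["ee_pos"]
    th=np.degrees(np.arctan2(R[1,0],R[0,0])); yaw=th if yaw is None else yaw
    d=(yaw-th+180)%360-180; a=np.radians(yaw)
    t=[p[i] if v is None else v for i,v in enumerate((x,y,z))]; v=np.array(t)-p
    tx=v@[np.cos(a),np.sin(a),0]; ty=v@[np.sin(a),-np.cos(a),0]; tz=-v[2]
    print("t%.1f pos %s yaw %.2f tilt %.2f j6 %.2f gap %.1f F %s | turn units %.2f ; shift units x %.3f y %.3f z %.3f"%(s["time"],p.round(1),th,np.degrees(np.arccos(-R[2,2])),s["joints"][5],s["finger_gap"],s["wrist_force"].round(1),-d/5,tx/40,ty/40,tz/40))
E
python3 -c "
from h import *
plan(400.5,356.5,200,26)"
```

```text
t0.1 pos [ 163.7 -628.6  302.7] yaw 14.60 tilt 0.11 j6 -0.08 gap 85.3 F [-1.  -0.5  0.7] | turn units -2.28 ; shift units x 16.117 y -19.540 z 2.569
```

```bash
python3 -m pendant '0 0 0 -1 85;0 0 0 -1 85;0 0 0 -0.28 85;0.9 0 0 0 85;0.9 0 0 0 85;0.9 0 0 0 85;0.9 -0.4 0 0 85;0.9 -0.4 0 0 85;0.9 -0.6 0 0 85;0.9 -0.8 0 0 85;0.9 -0.8 0 0 85;0.9 -0.8 0 0 85'
python3 -m pendant '0.7 -0.7 0 0 85;0.7 -0.7 0 0 85;0.7 -0.7 0 0 85;0.7 -0.7 0 0 85;0.7 -0.7 0 0 85;0.7 -0.7 0 0 85;0.7 -0.7 0 0 85;0.6 -0.7 0 0 85;0.6 -0.7 0 0 85;0.6 -0.7 0 0 85;0.6 -0.7 0 0 85;0.6 -0.7 0 0 85'
python3 -c "
from h import *
plan(400.5,356.5,200,26)"
```

```text
time: 1.1
ee_pos: [380.5, -367.8, 303.5]
orientation: [0.975, 0.224, -0.0, -0.0]
wrist_force: [0.4, 0.1, -0.2]
finger_gap: 85.3
finger_force: 0.0
time: 2.1
ee_pos: [516.8, 72.7, 303.8]
orientation: [0.975, 0.224, 0.0, 0.0]
wrist_force: [1.1, 0.4, -0.8]
finger_gap: 85.2
finger_force: 0.0
t2.1 pos [516.8  72.7 303.8] yaw 25.93 tilt 0.00 j6 1.16 gap 85.2 F [ 1.1  0.4 -0.8] | turn units -0.01 ; shift units x 0.497 y -7.652 z 2.594
```

```bash
python3 -m pendant '0.1 -0.8 0.2 0 85;0.1 -0.8 0.2 0 85;0.1 -0.8 0.2 0 85;0.1 -0.8 0.2 0 85;0.1 -0.8 0.2 0 85;0 -0.8 0.3 0 85;0 -0.8 0.3 0 85;0 -0.8 0.3 0 85;0 -0.6 0.3 0 85;0 -0.4 0.2 0 85;0 -0.2 0.1 0 85;0 0 0 0 85'
python3 - <<'E'
from h import *
plan(400.5,356.5,77,26)
im=grab("scene","s2.png"); t=grab("top","t2.png")
s=sense(); 
for n,i in(("scene",im),("top",t)):
    print(n,proj(n,s["ee_pos"]-[0,0,65]).round(1),proj(n,[400.5,356.5,32]).round(1))
E
python3 - <<'E'
import cv2,numpy as np
a=cv2.imread('pics/s2.png')[80:220,250:390];b=cv2.imread('pics/t2.png')[220:340,130:250]
cv2.imwrite('pics/c2.png',np.hstack([cv2.resize(a,(400,400)),cv2.resize(b,(400,400))]))
E
```

```text
time: 3.1
ee_pos: [400.4, 353.3, 202.5]
orientation: [0.974, 0.226, -0.001, 0.0]
wrist_force: [0.6, -0.8, -0.2]
finger_gap: 84.7
finger_force: 0.0
t3.1 pos [400.4 353.3 202.5] yaw 26.08 tilt 0.15 j6 1.74 gap 84.7 F [ 0.6 -0.8 -0.2] | turn units 0.02 ; shift units x 0.037 y -0.070 z 3.137
scene [310.9 122.6] [309.7 151.7]
top [183.8 281.2] [189.1 281.6]
```

View pics/c2.png

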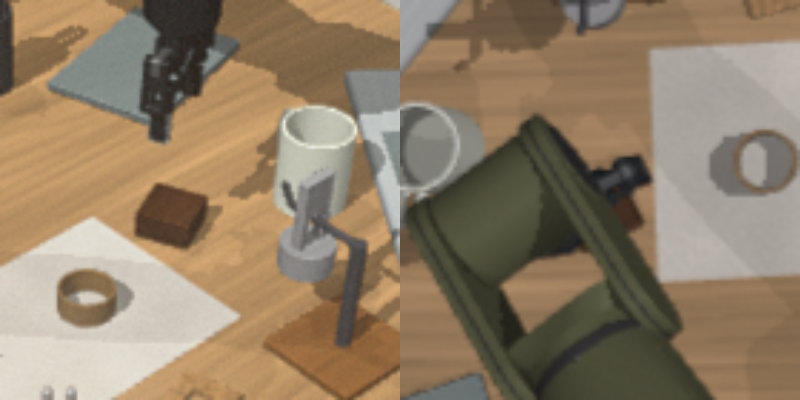

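The view shows the gripper directly above the block with its open jaws straddling it. I'll descend and grip.

```bash
python3 -m pendant '0.04 -0.07 0.4 0 85;0 0 0.4 0 85;0 0 0.4 0 85;0 0 0.4 0 85;0 0 0.4 0 85;0 0 0.4 0 85;0 0 0.4 0 85;0 0 0.3 0 85;0 0 0 0 85;0 0 0 0 85' 30
python3 -m pendant '0 0 0 0 50;0 0 0 0 50;0 0 0 0 50;0 0 0 0 50;0 0 0 0 50;0 0 0 0 50;0 0 0 0 50;0 0 0 0 50' 30
python3 -c "
from h import *
plan(610.4,20.1,200,4)"
```

```text
time: 4.03
ee_pos: [402.3, 355.3, 80.0]
orientation: [0.975, 0.224, -0.0, 0.0]
wrist_force: [-0.4, 0.1, 0.9]
finger_gap: 84.8
finger_force: 0.0
time: 4.7
ee_pos: [402.8, 356.7, 81.6]
orientation: [0.974, 0.225, 0.001, -0.0]
wrist_force: [-1.1, -0.6, 6.4]
finger_gap: 59.0
finger_force: 34.3
t4.7 pos [402.8 356.7  81.6] yaw 26.00 tilt 0.16 j6 1.74 gap 59.0 F [-1.1 -0.6  6.4] | turn units 4.40 ; shift units x 4.591 y 8.755 z -2.960
```

```bash
python3 -m pendant '0 0 -0.4 0 50;0 0 -0.5 0 50;0 0 -0.7 1 50;0 0 -0.7 1 50;0 0 -0.7 1 50;0 0 0 1 50;0 0 0 0.4 50;0 0 0 0 50'
python3 -c "
from h import *
plan(610.4,20.1,200,4)"
```

```text
time: 5.37
ee_pos: [401.7, 356.0, 200.5]
orientation: [0.999, 0.035, 0.0, -0.0]
wrist_force: [-0.1, -0.0, -1.4]
finger_gap: 59.0
finger_force: 33.4
t5.4 pos [401.7 356.  200.5] yaw 3.99 tilt 0.06 j6 2.13 gap 59.0 F [-0.1 -0.  -1.4] | turn units -0.00 ; shift units x 4.618 y 8.742 z 0.013
```

```bash
python3 -m pendant '0.1 0.8 0 0 50;0.2 0.8 0 0 50;0.3 0.8 0 0 50;0.5 0.8 0 0 50;0.5 0.8 0 0 50;0.5 0.8 0 0 50;0.6 0.8 0 0 50;0.6 0.8 0 0 50;0.5 0.8 0 0 50;0.5 0.8 0 0 50;0.3 0.5 0 0 50;0 0.2 0 0 50'
python3 -m pendant '0 0 0 0 50;0 0 0 0 50;0 0 0 0 50'
python3 - <<'E'
from h import *
plan(610.4,20.1,200,4)
s=grab("scene","s3.png"); t=grab("top","t3.png")
a=cv2.resize(s[150:290,210:330],None,fx=4,fy=4,interpolation=2); b=cv2.resize(t[160:300,250:340],None,fx=4,fy=4,interpolation=2)
cv2.imwrite("pics/c3.png",np.hstack([a,b[:a.shape[0]]]))
E
```

```text
time: 6.37
ee_pos: [611.2, 18.7, 199.2]
orientation: [0.999, 0.034, -0.0, 0.0]
wrist_force: [-0.6, -0.3, -0.8]
finger_gap: 59.4
finger_force: 33.4
time: 6.62
ee_pos: [608.7, 22.7, 199.3]
orientation: [0.999, 0.036, -0.001, -0.0]
wrist_force: [-1.1, -1.2, -1.5]
finger_gap: 59.4
finger_force: 33.5
t6.6 pos [608.7  22.7 199.3] yaw 4.08 tilt 0.09 j6 1.45 gap 59.4 F [-1.1 -1.2 -1.5] | turn units 0.02 ; shift units x 0.039 y 0.069 z -0.017
```

View pics/c3.png

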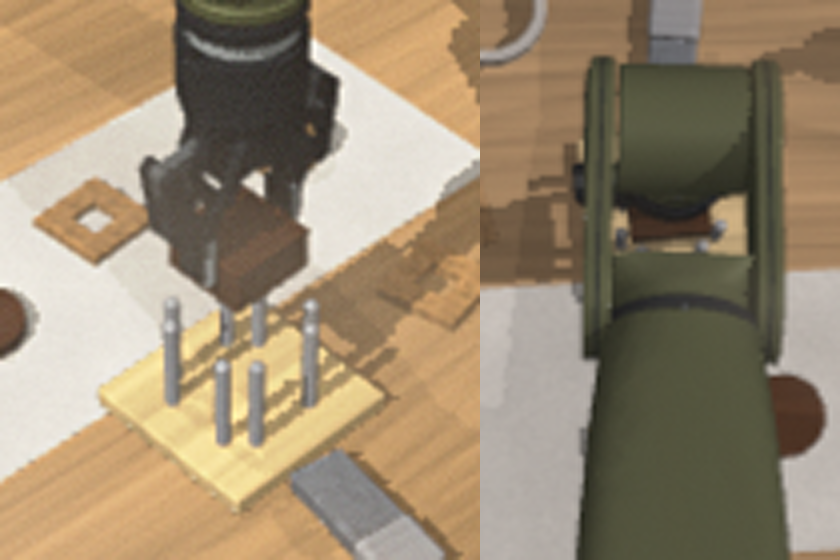

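The crop shows the held block level above the jig: its bottom front corner at crop (232,307), right about (306,262), left about (172,265). The pin-tip pairs are at left (172,303/325), right (311,303/327), front (222/257,367).

```bash
python3 - <<'E'
from h import *
f=lambda p,z:cast("scene",(p[0]+.5)/4+210-.5,(p[1]+.5)/4+150-.5,z)[:2]
for z in(82,85):
  L=(f((172,302),z)+f((172,324),z))/2;Rr=(f((311,303),z)+f((311,327),z))/2;F=(f((222,367),z)+f((257,367),z))/2
  a=np.degrees(np.arctan2(*(Rr-L)[::-1]))-45
  print("jig",z,((L+Rr)/2).round(1),"diag",np.linalg.norm(Rr-L).round(1),"(85.6) ang",a.round(1),"front",(F-(L+Rr)/2).round(1))
for z in (119.5,):
  A=f((232,307),z);B=f((306,262),z);C=f((172,265),z)
  print("blk",A.round(1),B.round(1),C.round(1),np.linalg.norm(A-B),np.linalg.norm(A-C),((B+C)/2).round(1),"from A",(A+np.array([[np.cos(.07),-np.sin(.07)],[np.sin(.07),np.cos(.07)]])@[-30,30]).round(1))
plan(608,20)
E
```

```text
jig 82 [610.  22.] diag 85.0 (85.6) ang 3.6 front [ 33.4 -29.9]
jig 85 [612.3  20. ] diag 84.7 (85.6) ang 3.6 front [ 33.3 -29.8]
blk [630.6  -3. ] [629.9  55.9] [580.   -7.4] 58.819368005239525 50.818852021055115 [604.9  24.2] from A [598.6  24.9]
t6.7 pos [608.9  23.  199.7] yaw 4.11 tilt 0.04 j6 1.45 gap 59.3 F [ 0.1 -0.1 -0.8] | turn units -0.00 ; shift units x -0.027 y 0.073 z -0.000
```

```bash
python3 - <<'E'
from h import *
s=cv2.imread("pics/s3.png"); t=cv2.imread("pics/t3.png")
a=cv2.resize(s[190:256,232:300],None,fx=8,fy=8,interpolation=2); b=cv2.resize(t[200:232,278:311],None,fx=8,fy=8,interpolation=2)
c=np.zeros((528,800,3),np.uint8); c[:,:544]=np.clip(a*1.6,0,255); c[:256,536:800]=np.clip(b*1.6,0,255)
cv2.imwrite("pics/c4.png",c)
E
```

```text
(no output)
```

View pics/c4.png

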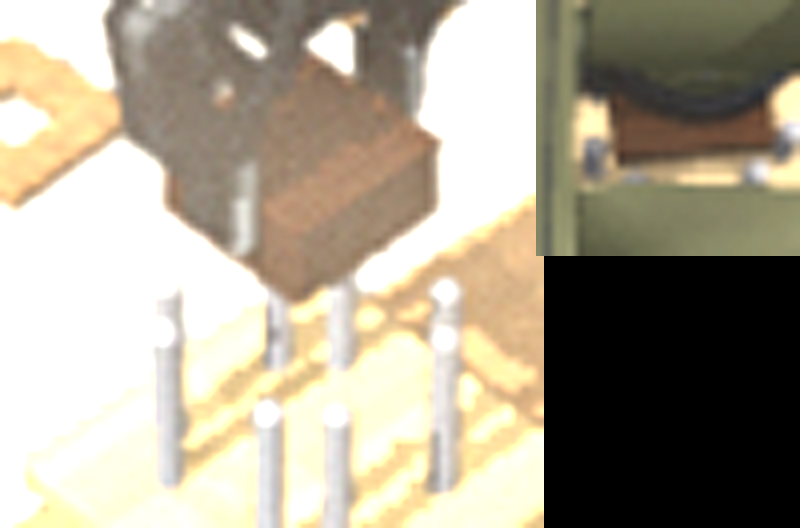

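Scene crop: block bottom corners are front (293,303), right (437,208), left (168,208), and the right top corner is (437,143). Pin tips are left (168,297)/(165,333), right (447,292)/(443,338), front (267,413)/(335,415).

```bash
python3 - <<'E'
from h import *
f=lambda p,z:cast("scene",(p[0]+.5)/8+232-.5,(p[1]+.5)/8+190-.5,z)[:2]
M=lambda a,b,z:(f(a,z)+f(b,z))/2
z=82
L=M((168,297),(165,333),z);Rr=M((447,292),(443,338),z);F=M((267,415),(335,415),z)
print("jig",((L+Rr)/2).round(1),np.linalg.norm(Rr-L).round(1),np.degrees(np.arctan2(*(Rr-L)[::-1]))-45,(F-(L+Rr)/2).round(1))
a=np.radians(4);Q=np.array([[np.cos(a),-np.sin(a)],[np.sin(a),np.cos(a)]])
for zb in(112,116,119):
  for n,p,q,z in(("A",(293,303),(30,-30),zb),("B",(437,208),(30,30),zb),("C",(168,208),(-30,-30),zb),("B'",(437,143),(30,30),zb+32),("D'",(307,55),(-30,30),zb+32)):
    print(zb,n,(f(p,z)-Q@q).round(1),end=" ")
  print()
for z in (82,): print("top pins",[cast("top",278+(u-536)/8,200+v/8,z)[:2].round(1) for u,v in((598,150),(788,135),(757,172))])
print("pred pins", [ (np.array([610.5,20.5])+Q@p).round(1) for p in((-23,37.5),(-23,-37.5),(-37.5,-23))])
print("blk edge",[cast("top",278+(u-536)/8,200+v/8,z)[:2].round(1) for u,v in((618,163),(770,150)) for z in (116,148)], [(np.array([609,23])+Q@p).round(1) for p in((-30,30),(-30,-30))])
E
```

```text
jig [611.8  19.8] 85.0 4.821399010548063 [ 31.2 -28.4]
112 A [596.4  28.5] 112 B [597.5  28.3] 112 C [600.7  30. ] 112 B' [601.2  24. ] 112 D' [606.2  24.1] 
116 A [599.5  25.9] 116 B [600.6  25.4] 116 C [604.   27.5] 116 B' [604.4  21.1] 116 D' [609.6  21.2] 
119 A [601.8  23.9] 119 B [602.9  23.3] 119 C [606.5  25.5] 119 B' [606.8  18.9] 119 D' [612.2  19. ] 
top pins [array([582.2,  54. ]), array([586.1, -18.1]), array([572.3,  -5.9])]
pred pins [array([584.9,  56.3]), array([590.2, -18.5]), array([574.7,  -5.1])]
blk edge [array([573.1,  47.3]), array([569.3,  47.9]), array([576.5,  -9.1]), array([572.7,  -7.2])] [array([577. ,  50.8]), array([581.2,  -9. ])]
```

```bash
python3 -m pendant '0.1 0.08 0.2 0 50;0 0 0.2 0 50;0 0 0.2 0 50;0 0 0.05 0 50;0 0 0 0 50;0 0 0 0 50;0 0 0 0 50'
python3 - <<'E'
from h import *
plan(613,20,95,4)
s=grab("scene","s5.png"); t=grab("top","t5.png")
a=cv2.resize(s[190:256,232:300],None,fx=8,fy=8,interpolation=2); b=cv2.resize(t[200:232,278:311],None,fx=8,fy=8,interpolation=2)
c=np.zeros((528,800,3),np.uint8); c[:,:544]=np.clip(a*1.4,0,255); c[:256,536:800]=np.clip(b*1.4,0,255)
cv2.imwrite("pics/c5.png",c)
E
```

```text
time: 7.3
ee_pos: [614.0, 18.7, 174.2]
orientation: [0.999, 0.035, 0.0, 0.0]
wrist_force: [0.5, 0.4, -0.2]
finger_gap: 59.4
finger_force: 33.5
t7.3 pos [614.   18.7 174.2] yaw 4.00 tilt 0.02 j6 1.44 gap 59.4 F [ 0.5  0.4 -0.2] | turn units 0.00 ; shift units x -0.023 y -0.033 z 1.979
```

View pics/c5.png

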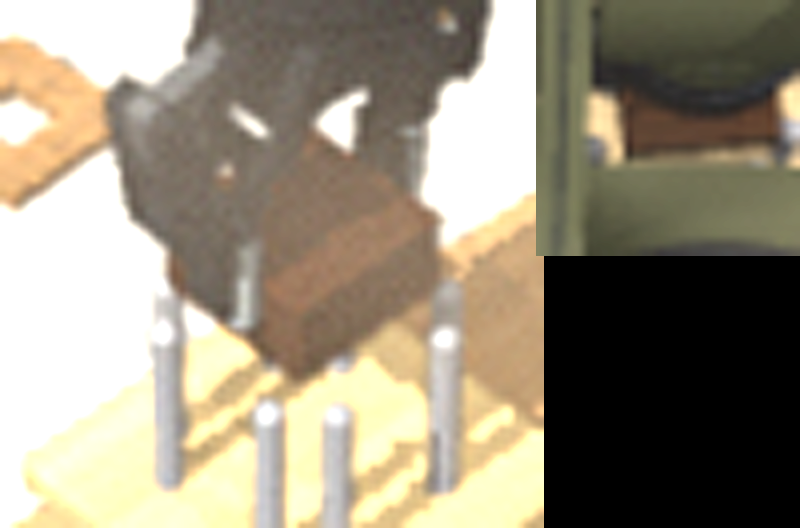

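Block bottom corners are now front (296,381), right (440,277), left (171,280), close above the pin tips.

```bash
python3 - <<'E'
from h import *
f=lambda p,z:cast("scene",(p[0]+.5)/8+232-.5,(p[1]+.5)/8+190-.5,z)[:2]
a=np.radians(4);Q=np.array([[np.cos(a),-np.sin(a)],[np.sin(a),np.cos(a)]])
for zb in(90,93):
  print(zb,[(f(p,z)-Q@q).round(1) for p,q,z in(((296,381),(30,-30),zb),((440,277),(30,30),zb),((171,280),(-30,-30),zb),((438,217),(30,30),zb+32),((318,130),(-30,30),zb+32))])
g=lambda u,v,z:cast("top",278+(u-536)/8,200+v/8,z)[:2]
print("top blk",[(g(626,153,92)-Q@(-30,30)).round(1),(g(776,143,92)-Q@(-30,-30)).round(1)])
print("top pin",(g(595,149,82)-Q@(-23,37.5)).round(1),(g(790,135,82)-Q@(-23,-37.5)).round(1))
E
```

```text
90 [array([605.2,  22.2]), array([604. ,  24.4]), array([607.8,  24.9]), array([608.4,  18.8]), array([615.8,  20.5])]
93 [array([607.5,  20.3]), array([606.3,  22.4]), array([610.2,  23. ]), array([610.7,  16.7]), array([618.3,  18.3])]
top blk [array([611.6,  15.8]), array([609.8,  19.2])]
top pin [608.2  19.3] [606.5  20.2]
```

Relative offsets from the two views average about zero, so I lower gently while watching the force.

```bash
python3 -m pendant '0 0 0.1 0 50;0 0 0.1 0 50;0 0 0.1 0 50;0 0 0.1 0 50;0 0 0.1 0 50;0 0 0.1 0 50;0 0 0.1 0 50;0 0 0.1 0 50;0 0 0.1 0 50;0 0 0 0 50'
python3 -c "
from h import *
plan(613,20,96,4)"
```

```text
time: 8.23
ee_pos: [613.3, 18.8, 136.7]
orientation: [0.999, 0.035, -0.001, -0.0]
wrist_force: [0.4, 0.1, -1.6]
finger_gap: 59.5
finger_force: 33.5
t8.2 pos [613.3  18.8 136.7] yaw 4.00 tilt 0.11 j6 1.44 gap 59.5 F [ 0.4  0.1 -1.6] | turn units -0.00 ; shift units x -0.005 y -0.031 z 1.017
```

```bash
python3 -m pendant '0 0 0.1 0 50;0 0 0.1 0 50;0 0 0.1 0 50;0 0 0.1 0 50;0 0 0.1 0 50;0 0 0.1 0 50;0 0 0.1 0 50;0 0 0.1 0 50;0 0 0.1 0 50;0 0 0.05 0 50;0 0 0 0 50'
python3 -c "
from h import *
plan(613,20,95,4)"
```

```text
time: 9.15
ee_pos: [613.4, 18.7, 99.1]
orientation: [0.999, 0.035, -0.001, -0.0]
wrist_force: [-0.3, 0.1, -1.3]
finger_gap: 59.3
finger_force: 33.5
t9.2 pos [613.4  18.7  99.1] yaw 3.99 tilt 0.07 j6 1.44 gap 59.3 F [-0.3  0.1 -1.3] | turn units -0.00 ; shift units x -0.009 y -0.033 z 0.103
```

```bash
python3 -m pendant '0 0 0.05 0 50;0 0 0 0 50;0 0 0 0 50'; python3 -m pendant '0 0 0.05 0 50;0 0 0 0 50;0 0 0 0 50'
```

```text
time: 9.4
ee_pos: [613.9, 18.7, 98.0]
orientation: [0.999, 0.035, 0.0, 0.0]
wrist_force: [-0.2, -0.9, -0.0]
finger_gap: 59.5
finger_force: 33.5
time: 9.65
ee_pos: [614.4, 18.7, 96.6]
orientation: [0.999, 0.035, 0.001, 0.0]
wrist_force: [-0.2, 0.3, 1.5]
finger_gap: 59.5
finger_force: 33.8
```

```bash
python3 -m pendant '0 0 0.02 0 50;0 0 0 0 63;0 0 0 0 68;0 0 0 0 72;0 0 0 0 72;0 0 -0.2 0 72;0 0 -0.5 0 72;0 0 -0.8 0 80;0 0 -0.8 0 85;0 0 -0.4 0 85;0 0 0 0 85;0 0 0 0 85'
python3 - <<'E'
from h import *
plan(415.5,53,150,8)
s=grab("scene","s6.png")
a=cv2.resize(s[190:256,225:305],None,fx=8,fy=8,interpolation=2)
cv2.imwrite("pics/c6.png",np.clip(a*1.4,0,255).astype(np.uint8))
E
```

```text
time: 10.65
ee_pos: [614.5, 18.7, 204.8]
orientation: [0.999, 0.035, 0.002, 0.0]
wrist_force: [-0.6, 0.4, -0.4]
finger_gap: 85.1
finger_force: 0.0
t10.7 pos [614.5  18.7 204.8] yaw 4.00 tilt 0.18 j6 1.44 gap 85.1 F [-0.6  0.4 -0.4] | turn units -0.80 ; shift units x -4.807 y -1.542 z 1.371
```

View pics/c6.png

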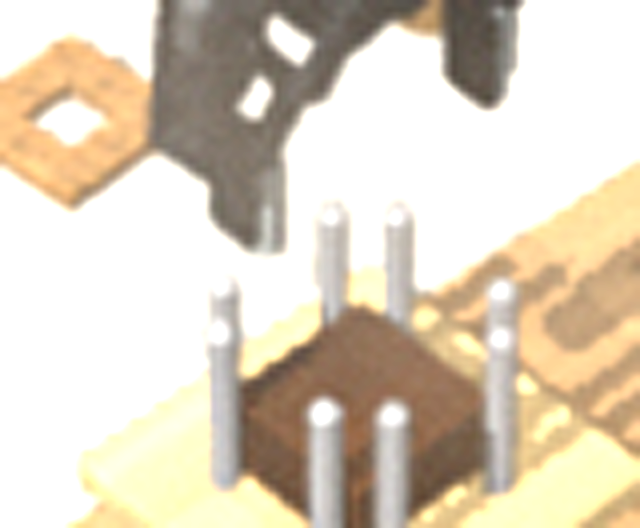

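The block sits down in the pocket between all the pins, level (crop centre about (365,400)). Next I check the loose parts in the fresh picture.

```bash
cat >> h.py <<'E'
def find(n="scene",im=None):
    im=grab(n,"last_%s.png"%n) if im is None else im; hsv=cv2.cvtColor(im,cv2.COLOR_BGR2HSV)
    dark=cv2.inRange(im,(0,0,30),(60,75,110)); cork=cv2.inRange(hsv,(5,90,60),(20,255,230))
    for nm,m,z,X in(("disc",dark,12,(448,-69)),("spC",cork,8,(447.5,-205)),("spB",cork,8,(416.5,53))):
        u,v=proj(n,(*X,z)).astype(int); w=22; a,b=u-w,v-w
        k,_=cv2.findContours(m[b:b+2*w,a:a+2*w],0,1)
        if not k: print(nm,"none"); continue
        k=max(k,key=cv2.contourArea).reshape(-1,2)+(a,b)
        P=np.array([cast(n,*q,z)[:2] for q in k.astype(float)],np.float32); r=cv2.minAreaRect(P)
        print(nm,n,np.round(r[0],1),np.round(r[1],1),round(r[2],1))
E
python3 - <<'E'
from h import *
find("scene",cv2.imread("pics/s6.png")); find("top")
plan(416,53,130,8)
E
```

```text
disc scene [466.6 -79. ] [57.4 30.2] 57.5
spC scene [ 448.5 -205.2] [59.  62.5] 74.5
spB scene [417.5  52.5] [61.1 62.3] 7.0
disc top [448.3 -79.9] [59.9 34.8] 6.7
spC top [ 446.5 -204.3] [56.9 56.5] 74.6
spB top [437.7  84.5] [3.1 0. ] 178.6
t10.8 pos [613.   18.8 201.6] yaw 4.00 tilt 0.14 j6 1.44 gap 84.6 F [-0.7  0.1 -0.4] | turn units -0.80 ; shift units x -4.757 y -1.533 z 1.790
```

```bash
python3 -m pendant '-0.2 0 0 -0.8 85;-0.6 -0.2 0 0 85;-0.7 -0.2 0 0 85;-0.7 -0.2 0 0 85;-0.7 -0.25 0.2 0 85;-0.6 -0.25 0.3 0 85;-0.5 -0.2 0.3 0 85;-0.45 -0.15 0.3 0 85;-0.25 -0.1 0.3 0 85;-0.05 0 0.3 0 85;0 0 0 0 85;0 0 0 0 85'
python3 - <<'E'
from h import *
plan(416,53,81,8)
find()
im=cv2.imread("pics/last_scene.png"); cv2.imwrite("pics/c7.png",cv2.resize(im[130:330,90:360],None,fx=2.9,fy=2.9,interpolation=2))
E
```

```text
time: 11.75
ee_pos: [415.6, 54.2, 133.3]
orientation: [0.998, 0.07, -0.002, -0.0]
wrist_force: [0.2, -0.0, 0.6]
finger_gap: 84.9
finger_force: 0.0
t11.8 pos [415.6  54.2 133.3] yaw 8.00 tilt 0.25 j6 1.43 gap 84.9 F [ 0.2 -0.   0.6] | turn units 0.00 ; shift units x 0.005 y 0.032 z 1.307
disc scene [451.2 -70.1] [60.6 62.5] 49.8
spC scene [ 448.8 -205.5] [59.3 63.3] 73.9
spB scene [417.6  51.9] [60.5 61.2] 7.7
```

View pics/c7.png

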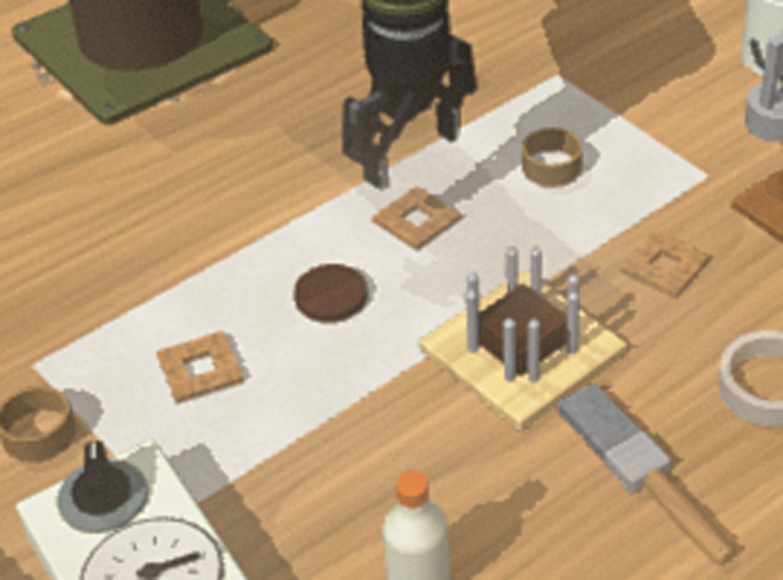

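The picture shows the block in the jig, the disc and all three spacers unmoved, and the gripper above spacer B (crop (418,216)). Down and grip.

```bash
python3 -m pendant '0 0.03 0.3 0 85;0 0 0.3 0 85;0 0 0.3 0 85;0 0 0.3 0 85;0 0 0.05 0 85;0 0 0 0 85;0 0 0 0 72;0 0 0 0 66;0 0 0 0 66;0 0 0 0 66'
python3 -m pendant '0 0 0.05 0 66;0 0 0 0 66;0 0 0 0 66'
```

```text
time: 12.63
ee_pos: [417.7, 53.0, 85.9]
orientation: [0.998, 0.07, 0.001, 0.0]
wrist_force: [0.3, 0.1, 0.3]
finger_gap: 66.0
finger_force: 0.0
time: 12.88
ee_pos: [417.1, 53.1, 83.1]
orientation: [0.998, 0.07, -0.0, -0.0]
wrist_force: [0.0, -0.3, -1.3]
finger_gap: 65.6
finger_force: 0.0
```

```bash
python3 -m pendant '0 0 0.05 0 66;0 0 0 0 66;0 0 0 0 66';python3 -m pendant '0 0 0.05 0 66;0 0 0 0 66;0 0 0 0 66'
```

```text
time: 13.13
ee_pos: [417.0, 53.1, 80.9]
orientation: [0.998, 0.07, -0.0, -0.0]
wrist_force: [-0.4, -0.7, -0.0]
finger_gap: 65.8
finger_force: 0.0
time: 13.38
ee_pos: [417.0, 53.1, 78.9]
orientation: [0.998, 0.07, -0.0, -0.0]
wrist_force: [1.2, 0.3, 0.6]
finger_gap: 65.9
finger_force: 0.0
```

```bash
python3 -m pendant '0 0 0.05 0 66;0 0 0 0 66;0 0 0 0 66';python3 -m pendant '0 0 0 0 50;0 0 0 0 50;0 0 0 0 50;0 0 0 0 50;0 0 0 0 50' 30
```

```text
time: 13.63
ee_pos: [417.0, 53.0, 76.9]
orientation: [0.998, 0.07, -0.0, -0.0]
wrist_force: [-0.7, -0.2, -0.3]
finger_gap: 65.9
finger_force: 0.0
time: 14.05
ee_pos: [417.6, 53.1, 77.6]
orientation: [0.998, 0.07, 0.001, 0.0]
wrist_force: [0.3, 0.7, 3.0]
finger_gap: 50.1
finger_force: 1.7
```

The fingers closed above the thin spacer, because the pads stand back when open. I'll reopen and go lower.

```bash
python3 -m pendant '0 0 -0.1 0 68;0 0 0 0 68;0 0 0 0 68;0 0 0.1 0 68;0 0 0.1 0 68;0 0 0 0 68;0 0 0 0 68';python3 -m pendant '0 0 0.05 0 68;0 0 0 0 68;0 0 0 0 68';python3 -m pendant '0 0 0.05 0 68;0 0 0 0 68;0 0 0 0 68'
python3 - <<'E'
from h import *
find()
E
```

```text
time: 14.63
ee_pos: [416.6, 53.0, 72.4]
orientation: [0.998, 0.07, -0.001, -0.0]
wrist_force: [0.7, 0.4, -1.0]
finger_gap: 67.8
finger_force: 0.0
time: 14.88
ee_pos: [417.1, 53.0, 71.0]
orientation: [0.998, 0.07, -0.0, 0.0]
wrist_force: [0.6, -0.3, 0.4]
finger_gap: 67.9
finger_force: 0.0
time: 15.13
ee_pos: [417.1, 53.1, 69.0]
orientation: [0.998, 0.07, -0.0, -0.0]
wrist_force: [-0.7, 0.2, 0.3]
finger_gap: 67.6
finger_force: 0.0
disc scene [451.4 -70. ] [60.3 62.5] 49.8
spC scene [ 448.6 -205.3] [59.  62.8] 74.5
spB scene [417.4  51.7] [61.2 62.1] 8.8
```

```bash
python3 -m pendant '0 0 0.05 0 66;0 0 0 0 66;0 0 0 0 66';python3 -m pendant '0 0 0 0 50;0 0 0 0 50;0 0 0 0 50;0 0 0 0 50;0 0 0 0 50' 30
```

```text
time: 15.43
ee_pos: [417.1, 53.1, 67.0]
orientation: [0.998, 0.07, -0.0, 0.0]
wrist_force: [0.3, 0.5, 0.4]
finger_gap: 66.1
finger_force: 0.0
time: 15.85
ee_pos: [417.9, 53.1, 67.8]
orientation: [0.998, 0.07, 0.001, 0.0]
wrist_force: [-1.1, -0.5, 5.7]
finger_gap: 59.3
finger_force: 35.8
```

```bash
python3 -m pendant '0 0 -0.3 0 50;0 0 -0.6 0 50;0 0 -0.8 0.8 50;0 0 -0.8 0 50;0 0 -0.7 0 50;0 0 0 0 50'
python3 -c "
from h import *
plan(612.5,19,190,4)"
```

```text
time: 16.35
ee_pos: [420.1, 53.1, 201.2]
orientation: [0.999, 0.035, 0.005, 0.0]
wrist_force: [0.8, -0.2, 0.6]
finger_gap: 58.9
finger_force: 32.7
t16.4 pos [420.1  53.1 201.2] yaw 4.00 tilt 0.62 j6 1.50 gap 58.9 F [ 0.8 -0.2  0.6] | turn units 0.00 ; shift units x 4.739 y 1.186 z 0.280
```

```bash
python3 -m pendant '0.3 0.1 0 0 50;0.6 0.15 0 0 50;0.7 0.2 0 0 50;0.7 0.2 0 0 50;0.7 0.2 0 0 50;0.7 0.15 0 0 50;0.6 0.1 0 0 50;0.35 0.08 0 0 50;0.12 0 0 0 50;0 0 0 0 50;0 0 0 0 50;0 0 0 0 50'
python3 -c "
from h import *
plan(612.5,19,118,4)"
```

```text
time: 17.35
ee_pos: [609.6, 19.5, 194.4]
orientation: [0.999, 0.035, -0.001, -0.0]
wrist_force: [-0.6, 0.1, -0.0]
finger_gap: 58.9
finger_force: 32.7
t17.4 pos [609.6  19.5 194.4] yaw 4.01 tilt 0.09 j6 1.44 gap 58.9 F [-0.6  0.1 -0. ] | turn units 0.00 ; shift units x 0.071 y 0.018 z 1.910
```

```bash
python3 -m pendant '0.08 0.02 0.1 0 50;0 0 0.2 0 50;0 0 0.2 0 50;0 0 0.15 0 50;0 0 0.15 0 50;0 0 0.15 0 50;0 0 0.15 0 50;0 0 0.15 0 50;0 0 0.15 0 50;0 0 0.1 0 50;0 0 0 0 50;0 0 0 0 50'
python3 -m pendant '0 0 0.1 0 50;0 0 0.1 0 50;0 0 0.1 0 50;0 0 0 0 50;0 0 0 0 50'
```

```text
time: 18.35
ee_pos: [614.0, 18.7, 134.8]
orientation: [0.999, 0.035, -0.0, -0.0]
wrist_force: [-0.0, -0.8, -0.2]
finger_gap: 59.0
finger_force: 32.7
time: 18.77
ee_pos: [613.8, 18.7, 122.6]
orientation: [0.999, 0.035, -0.0, -0.0]
wrist_force: [-0.4, 0.0, -0.3]
finger_gap: 58.9
finger_force: 32.7
```

```bash
python3 -m pendant '0 0 0.1 0 50;0 0 0 0 50;0 0 0 0 50';python3 -m pendant '0 0 0.07 0 50;0 0 0 0 50;0 0 0 0 50'
```

```text
time: 19.02
ee_pos: [614.0, 18.7, 118.9]
orientation: [0.999, 0.035, -0.0, -0.0]
wrist_force: [0.3, 1.1, 0.9]
finger_gap: 59.0
finger_force: 32.7
time: 19.27
ee_pos: [614.0, 18.7, 116.1]
orientation: [0.999, 0.035, -0.0, -0.0]
wrist_force: [-0.3, 0.1, -0.9]
finger_gap: 59.4
finger_force: 32.7
```

```bash
python3 -m pendant '0 0 0.03 0 50;0 0 0 0 50;0 0 0 0 63;0 0 0 0 68;0 0 0 0 72;0 0 0 0 72;0 0 -0.2 0 72;0 0 -0.5 0 72;0 0 -0.8 0 80;0 0 -0.4 0 85;0 0 0 0 85'
python3 - <<'E'
from h import *
plan(613,190.3,160,17)
im=grab("scene","s8.png")
a=cv2.resize(im[190:256,225:280],None,fx=7,fy=7,interpolation=2); b=cv2.resize(im[190:256,290:345],None,fx=7,fy=7,interpolation=2)
cv2.imwrite("pics/c8.png",np.hstack([a,b]))
find("scene",im)
E
```

```text
time: 20.18
ee_pos: [616.8, 18.6, 197.4]
orientation: [0.999, 0.035, 0.005, 0.0]
wrist_force: [0.5, -0.6, 1.2]
finger_gap: 85.1
finger_force: 0.0
t20.2 pos [616.8  18.6 197.4] yaw 4.00 tilt 0.57 j6 1.44 gap 85.1 F [ 0.5 -0.6  1.2] | turn units -2.60 ; shift units x 1.164 y -4.133 z 0.935
disc scene [451.6 -72.9] [56.2 66.4] 77.0
spC scene [ 448.5 -205.4] [59.3 62.5] 74.0
spB scene [338.3  69.5] [60.4 48. ] 50.0
```

View pics/c8.png

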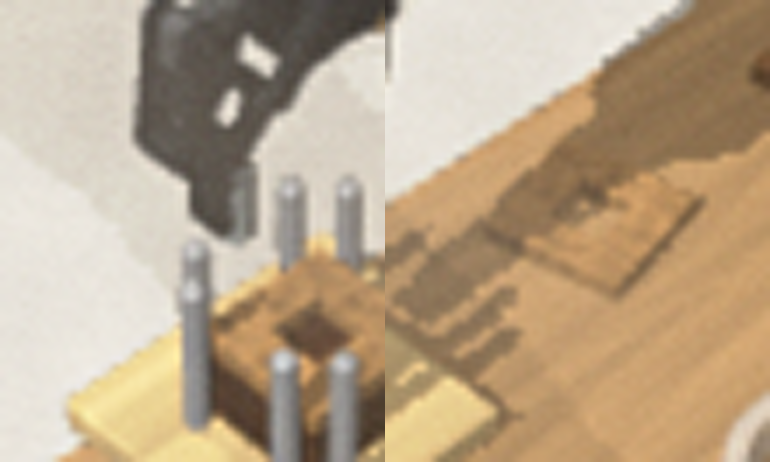

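Spacer B lies flat on the block. Spacer A is in place: front corner at crop (617,298), right (703,203), left (482,225), partly in shadow.

```bash
python3 - <<'E'
from h import *
f=lambda u,v:cast("scene",290+(u-385+.5)/7-.5,190+(v+.5)/7-.5,8)[:2]
F,Rr,L=f(617,291),f(703,197),f(482,225)
print(F,Rr,L,np.linalg.norm(F-Rr),np.linalg.norm(F-L),(L+Rr)/2, np.degrees(np.arctan2(*(Rr-F)[::-1]))-90,np.degrees(np.arctan2(*(F-L)[::-1])),"hole",f(588,203))
plan(613.5,190,160,17)
E
```

```text
[651.46961554 168.55983092] [636.34551841 229.60163658] [592.71431018 153.96145929] 62.88752143585818 60.541707624139995 [614.52991429 191.78154793] 13.91572244761197 13.953194389155088 hole [610.12999292 193.36923888]
t20.2 pos [615.6  18.6 194.7] yaw 4.00 tilt 0.35 j6 1.44 gap 84.8 F [ 0.1  0.  -0.3] | turn units -2.60 ; shift units x 1.201 y -4.113 z 0.867
```

```bash
python3 -m pendant '0 0 0 -0.8 85;0 0 0 -0.8 85;0 0 0 -0.7 85;0.15 -0.6 0 0 85;0.2 -0.7 0 0 85;0.2 -0.7 0 0 85;0.2 -0.7 0.1 0 85;0.2 -0.7 0.2 0 85;0.15 -0.6 0.3 0 85;0.03 -0.16 0.2 0 85;0 0 0 0 85;0 0 0 0 85'
python3 -m pendant '0 0 0.2 0 85;0 0 0 0 85;0 0 0 0 85'
python3 -c "
from h import *
plan(613,191,70,15.5)"
```

```text
time: 21.23
ee_pos: [612.1, 190.7, 157.2]
orientation: [0.991, 0.135, -0.002, 0.0]
wrist_force: [0.3, -0.1, -0.0]
finger_gap: 84.9
finger_force: 0.0
time: 21.48
ee_pos: [613.1, 189.9, 150.8]
orientation: [0.991, 0.134, -0.0, 0.0]
wrist_force: [-0.3, -0.6, 1.3]
finger_gap: 84.7
finger_force: 0.0
t21.5 pos [613.1 189.9 150.8] yaw 15.41 tilt 0.04 j6 1.52 gap 84.7 F [-0.3 -0.6  1.3] | turn units -0.02 ; shift units x 0.004 y -0.027 z 2.020
```

```bash
python3 -m pendant '0 -0.03 0.3 0 85;0 0 0.4 0 85;0 0 0.4 0 85;0 0 0.4 0 85;0 0 0.3 0 85;0 0 0.2 0 80;0 0 0 0 72;0 0 0 0 70;0 0 0 0 70;0 0 0 0 70'
python3 -m pendant '0 0 0.05 0 68;0 0 0 0 66;0 0 0 0 66'
```

```text
time: 22.32
ee_pos: [613.7, 192.5, 72.5]
orientation: [0.991, 0.135, 0.001, -0.0]
wrist_force: [-0.0, -0.6, 0.1]
finger_gap: 69.9
finger_force: 0.0
time: 22.57
ee_pos: [612.9, 192.3, 69.4]
orientation: [0.991, 0.135, 0.0, -0.0]
wrist_force: [0.4, -0.1, -0.6]
finger_gap: 66.0
finger_force: 0.0
```

```bash
python3 -m pendant '0 0 0.06 0 66;0 0 0 0 66;0 0 0 0 50;0 0 0 0 50;0 0 0 0 50;0 0 0 0 50;0 0 0 0 50' 30
python3 -c "
from h import *
plan(613.5,18.7,200,4)"
```

```text
time: 23.15
ee_pos: [613.7, 192.5, 67.9]
orientation: [0.991, 0.135, 0.001, -0.0]
wrist_force: [-0.8, 0.3, 5.7]
finger_gap: 59.1
finger_force: 35.7
t23.1 pos [613.7 192.5  67.9] yaw 15.50 tilt 0.12 j6 1.52 gap 59.1 F [-0.8  0.3  5.7] | turn units 2.30 ; shift units x -0.308 y 4.334 z -3.303
```

```bash
python3 -m pendant '0 0 -0.3 0 50;0 0 -0.6 0 50;0 0 -0.8 0.8 50;0 0 -0.8 0.8 50;0 0 -0.7 0.7 50;0 0 0 0 50;0 0.5 0 0 50;-0.1 0.7 0 0 50;-0.1 0.8 0 0 50;-0.1 0.8 0 0 50;0 0.8 0 0 50;0 0.5 0 0 50'
python3 -m pendant '0 0.23 0 0 50;0 0 0 0 50;0 0 0 0 50;0 0 0 0 50'
python3 -c "
from h import *
plan(613.2,18.7,122,4)"
```

```text
time: 24.15
ee_pos: [611.6, 25.3, 194.3]
orientation: [0.999, 0.034, -0.001, 0.0]
wrist_force: [0.4, 0.0, 0.3]
finger_gap: 59.2
finger_force: 32.8
time: 24.48
ee_pos: [612.8, 19.8, 194.5]
orientation: [0.999, 0.035, -0.0, -0.0]
wrist_force: [-0.4, -0.2, 0.1]
finger_gap: 58.9
finger_force: 32.8
t24.5 pos [612.8  19.8 194.5] yaw 4.06 tilt 0.04 j6 1.44 gap 58.9 F [-0.4 -0.2  0.1] | turn units 0.01 ; shift units x 0.009 y 0.028 z 1.813
```

```bash
python3 -m pendant '0 0.02 0.1 0 50;0 0 0.2 0 50;0 0 0.2 0 50;0 0 0.15 0 50;0 0 0.15 0 50;0 0 0.15 0 50;0 0 0.15 0 50;0 0 0.15 0 50;0 0 0.15 0 50;0 0 0.1 0 50;0 0 0 0 50;0 0 0 0 50'
python3 -m pendant '0 0 0.1 0 50;0 0 0.08 0 50;0 0 0 0 50;0 0 0 0 50'
```

```text
time: 25.48
ee_pos: [612.7, 18.0, 134.2]
orientation: [0.999, 0.035, -0.001, -0.0]
wrist_force: [-0.6, 2.0, 0.1]
finger_gap: 59.2
finger_force: 32.8
time: 25.82
ee_pos: [613.0, 18.0, 127.3]
orientation: [0.999, 0.035, 0.0, -0.0]
wrist_force: [0.2, 1.2, -1.8]
finger_gap: 59.0
finger_force: 32.7
```

```bash
python3 -m pendant '0 -0.02 0.07 0 50;0 0 0 0 50;0 0 0.03 0 50;0 0 0 0 50;0 0 0 0 50'
```

```text
time: 26.23
ee_pos: [612.9, 18.5, 123.5]
orientation: [0.999, 0.035, -0.0, 0.0]
wrist_force: [-0.4, 0.9, 0.2]
finger_gap: 59.2
finger_force: 32.8
```

```bash
python3 -m pendant '0 0 0.02 0 50;0 0 0 0 50;0 0 0 0 63;0 0 0 0 68;0 0 0 0 72;0 0 0 0 72;0 0 -0.2 0 72;0 0 -0.5 0 72;0 0 -0.8 0 80;0 0 -0.4 0 85;0 0 0 0 85'
python3 - <<'E'
from h import *
plan(448.3,-205,150,-15.4)
find()
E
```

```text
time: 27.15
ee_pos: [615.6, 18.6, 205.0]
orientation: [0.999, 0.035, 0.005, 0.0]
wrist_force: [1.2, -0.9, 0.1]
finger_gap: 85.0
finger_force: 0.0
t27.1 pos [615.6  18.6 205. ] yaw 4.00 tilt 0.56 j6 1.44 gap 85.0 F [ 1.2 -0.9  0.1] | turn units 3.88 ; shift units x -2.549 y 6.499 z 1.374
disc scene [465.7 -81. ] [59.5 27.9] 53.3
spC scene [ 448.5 -205.4] [59.3 62.7] 74.0
spB scene [338.3  69.5] [60.4 48. ] 50.0
```

```bash
python3 -m pendant '0 0 0 1 85;0 0 0 1 85;0 0 0 1 85;0 0 0 0.88 85;-0.2 0.5 0 0 85;-0.3 0.8 0 0 85;-0.3 0.8 0 0 85;-0.3 0.8 0 0 85;-0.3 0.8 0 0 85;-0.3 0.8 0.2 0 85;-0.3 0.8 0.3 0 85;-0.3 0.7 0.3 0 85'
python3 -m pendant '-0.18 0.4 0.3 0 85;0 0.1 0.2 0 85;0 0 0 0 85;0 0 0 0 85;0 0 0 0 85'
python3 -c "
from h import *
plan(448.3,-205,70,-15.4)"
```

```text
time: 28.2
ee_pos: [458.7, -189.3, 165.4]
orientation: [0.991, -0.134, -0.001, -0.0]
wrist_force: [0.3, -0.5, 0.7]
finger_gap: 84.7
finger_force: 0.0
time: 28.62
ee_pos: [449.0, -205.1, 146.9]
orientation: [0.991, -0.133, 0.0, -0.0]
wrist_force: [0.7, 0.3, 0.4]
finger_gap: 85.1
finger_force: 0.0
t28.6 pos [ 449.  -205.1  146.9] yaw -15.34 tilt 0.02 j6 1.30 gap 85.1 F [0.7 0.3 0.4] | turn units 0.01 ; shift units x -0.017 y 0.002 z 1.923
```

```bash
python3 -m pendant '-0.01 0 0.3 0 85;0 0 0.4 0 85;0 0 0.4 0 85;0 0 0.4 0 85;0 0 0.3 0 85;0 0 0.1 0 80;0 0 0 0 72;0 0 0 0 70;0 0 0 0 70'
python3 -m pendant '0 0 0.05 0 68;0 0 0 0 66;0 0 0 0 66'
```

```text
time: 29.37
ee_pos: [448.7, -205.9, 71.7]
orientation: [0.991, -0.134, 0.001, 0.0]
wrist_force: [0.6, 0.3, 0.2]
finger_gap: 69.9
finger_force: 0.0
time: 29.62
ee_pos: [448.1, -205.7, 69.2]
orientation: [0.991, -0.134, 0.0, 0.0]
wrist_force: [-1.1, -0.3, -0.8]
finger_gap: 65.7
finger_force: 0.0
```

```bash
python3 -m pendant '0 0 0.05 0 66;0 0 0 0 66;0 0 0 0 50;0 0 0 0 50;0 0 0 0 50;0 0 0 0 50;0 0 0 0 50' 30
python3 -m pendant '0 0 -0.3 0 50;0 0 -0.6 0 50;0 0 -0.8 -1 50;0 0 -0.8 -1 50;0 0 -0.8 -1 50;0 0 0 -0.88 50;0 0 0 0 50;0 0 0 0 50'
python3 -c "
from h import *
plan(613,18.9,200,4)"
```

```text
time: 30.2
ee_pos: [448.7, -206.1, 67.9]
orientation: [0.991, -0.134, 0.001, 0.0]
wrist_force: [0.0, -0.5, 6.0]
finger_gap: 59.0
finger_force: 35.4
time: 30.87
ee_pos: [447.5, -205.3, 198.8]
orientation: [0.999, 0.034, -0.0, -0.0]
wrist_force: [-0.0, -0.9, 0.1]
finger_gap: 58.9
finger_force: 32.6
t30.9 pos [ 447.5 -205.3  198.8] yaw 3.88 tilt 0.01 j6 0.96 gap 58.9 F [-0.  -0.9  0.1] | turn units -0.02 ; shift units x 4.519 y -5.304 z -0.030
```

```bash
python3 -m pendant '0.2 -0.3 0 0 50;0.5 -0.6 0 0 50;0.6 -0.7 0 0 50;0.6 -0.7 0 0 50;0.6 -0.7 0 0 50;0.6 -0.7 0 0 50;0.6 -0.7 0 0 50;0.5 -0.6 0 0 50;0.32 -0.3 0 0 50;0 0 0 0 50;0 0 0 0 50;0 0 0 0 50'
python3 -c "
from h import *
plan(613,18.9,130.5,4)"
```

```text
time: 31.87
ee_pos: [612.2, 18.2, 197.0]
orientation: [0.999, 0.034, -0.002, 0.0]
wrist_force: [-0.4, -0.4, -0.5]
finger_gap: 59.0
finger_force: 32.5
t31.9 pos [612.2  18.2 197. ] yaw 3.94 tilt 0.20 j6 1.44 gap 59.0 F [-0.4 -0.4 -0.5] | turn units -0.01 ; shift units x 0.020 y -0.017 z 1.662
```

```bash
python3 -m pendant '0.01 -0.01 0.1 0 50;0 0 0.2 0 50;0 0 0.2 0 50;0 0 0.15 0 50;0 0 0.15 0 50;0 0 0.15 0 50;0 0 0.15 0 50;0 0 0.15 0 50;0 0 0.1 0 50;0 0 0.1 0 50;0 0 0 0 50;0 0 0 0 50'
python3 -m pendant '0 0 0.06 0 50;0 0 0.06 0 50;0 0 0 0 50;0 0 0 0 50'
```

```text
time: 32.87
ee_pos: [613.8, 19.0, 140.5]
orientation: [0.999, 0.035, -0.0, -0.0]
wrist_force: [0.0, -1.5, -0.8]
finger_gap: 59.4
finger_force: 32.5
time: 33.2
ee_pos: [613.7, 18.9, 135.8]
orientation: [0.999, 0.035, -0.0, 0.0]
wrist_force: [-1.0, -0.2, -0.1]
finger_gap: 59.0
finger_force: 32.5
```

```bash
python3 -m pendant '0 0 0.06 0 50;0 0 0.03 0 50;0 0 0 0 50;0 0 0 0 50'
python3 -m pendant '0 0 0.02 0 50;0 0 0 0 50;0 0 0 0 63;0 0 0 0 68;0 0 0 0 72;0 0 0 0 72;0 0 -0.2 0 72;0 0 -0.5 0 72;0 0 -0.8 0 80;0 0 -0.4 0 85;0 0 0 0 85'
python3 - <<'E'
from h import *
plan(450,-69.5,150,4)
im=grab("scene","s9.png")
cv2.imwrite("pics/c9.png",cv2.resize(im[130:290,170:360],None,fx=4,fy=3.75,interpolation=2))
E
```

```text
time: 33.53
ee_pos: [613.7, 18.9, 132.2]
orientation: [0.999, 0.035, -0.0, -0.0]
wrist_force: [-0.3, -0.7, -0.1]
finger_gap: 59.1
finger_force: 32.5
time: 34.45
ee_pos: [616.5, 18.9, 213.8]
orientation: [0.999, 0.035, 0.005, 0.0]
wrist_force: [0.1, -0.5, 1.4]
finger_gap: 85.2
finger_force: 0.0
t34.5 pos [616.5  18.9 213.8] yaw 4.00 tilt 0.57 j6 1.44 gap 85.2 F [ 0.1 -0.5  1.4] | turn units 0.00 ; shift units x -4.305 y 1.914 z 1.596
```

View pics/c9.png

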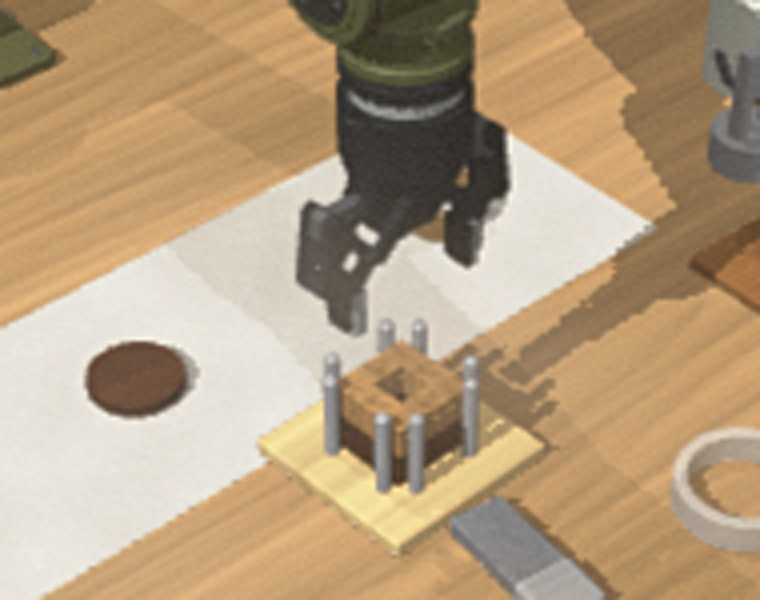

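All three spacers are stacked flat in the pocket and no fourth is visible. The disc is undisturbed at crop (136,378). I'll centre the disc with a light pinch across x first, then grip across y.

```bash
python3 -m pendant '-0.3 0.1 0 0 85;-0.6 0.2 0 0 85;-0.7 0.3 0 0 85;-0.7 0.3 0 0 85;-0.7 0.3 0.2 0 85;-0.6 0.3 0.2 0 85;-0.4 0.24 0.2 0 85;-0.2 0.1 0.2 0 85;-0.08 0.05 0.2 0 85;0 0 0.2 0 85;0 0 0 -1 85;0 0 0 -1 85'
python3 -m pendant '0 0 0 -1 85;0 0 0 -1 85;0 0 0 -1 85;0 0 0 -1 85;0 0 0 -1 85;0 0 0 -1 85;0 0 0 -1 85;0 0 0 -1 85;0 0 0 -1 85;0 0 0 -1 85;0 0 0 -1 85;0 0 0 -1 85'
python3 -m pendant '0 0 0 -1 85;0 0 0 -1 85;0 0 0 -1 85;0 0 0 -1 85;0 0 0 0 85;0 0 0 0 85;0 0 0 0 85'
python3 - <<'E'
from h import *
find()
plan(448,-68.3,71,94)
E
```

```text
time: 35.5
ee_pos: [448.6, -67.9, 158.3]
orientation: [0.992, 0.124, -0.001, -0.0]
wrist_force: [0.8, 0.4, 0.7]
finger_gap: 84.8
finger_force: 0.0
time: 36.5
ee_pos: [449.2, -67.9, 159.0]
orientation: [0.797, 0.604, 0.0, -0.0]
wrist_force: [0.9, 0.0, 0.8]
finger_gap: 85.1
finger_force: 0.0
time: 37.08
ee_pos: [448.7, -68.1, 159.2]
orientation: [0.682, 0.731, -0.0, -0.0]
wrist_force: [0.1, -0.0, 0.6]
finger_gap: 85.3
finger_force: 0.0
disc scene [451.2 -70.1] [60.6 62.5] 49.8
spC scene [ 345.9 -205.3] [11.6  6.5] 88.5
spB scene [337.4  85.3] [37.4 26.5] 50.0
t37.1 pos [448.6 -68.2 159.3] yaw 93.94 tilt 0.02 j6 -0.34 gap 85.4 F [0.  0.2 0.7] | turn units -0.01 ; shift units x -0.002 y -0.015 z 2.207
```

```bash
python3 -m pendant '0 0 0.3 0 85;0 0 0.4 0 85;0 0 0.4 0 85;0 0 0.4 0 85;0 0 0.4 0 85;0 0 0.2 0 85;0 0 0.15 0 85;0 0 0 0 76;0 0 0 0 72;0 0 0 0 70'
python3 -m pendant '0 0 0 0 68;0 0 0 0 60;0 0 0 0 60;0 0 0 0 60;0 0 0 0 60' 20
```

```text
time: 37.97
ee_pos: [449.1, -68.6, 70.5]
orientation: [0.682, 0.731, 0.0, 0.001]
wrist_force: [0.4, -0.4, 0.7]
finger_gap: 70.0
finger_force: 0.0
time: 38.38
ee_pos: [449.1, -68.6, 70.7]
orientation: [0.682, 0.731, 0.0, 0.001]
wrist_force: [-2.2, -0.6, 6.2]
finger_gap: 64.6
finger_force: 21.8
```

```bash
python3 -m pendant '0 0 0 0 70;0 0 0 0 85;0 0 0 0 85;0 0 -0.05 1 85;0 0 0 1 85;0 0 0 1 85;0 0 0 1 85;0 0 0 1 85;0 0 0 1 85;0 0 0 1 85;0 0 0 1 85;0 0 0 1 85'
python3 -m pendant '0 0 0 1 85;0 0 0 1 85;0 0 0 1 85;0 0 0 1 85;0 0 0 1 85;0 0 0 1 85;0 0 0 1 85;0 0 0 1 85;0 0 0 1 85;0 0 0.05 0 80;0 0 0 0 74;0 0 0 0 70'
python3 -c "
from h import *
plan(449,-68.6,70,4)"
```

```text
time: 39.38
ee_pos: [448.1, -68.3, 71.2]
orientation: [0.911, 0.413, -0.0, -0.0]
wrist_force: [-0.1, -0.4, 0.1]
finger_gap: 84.9
finger_force: 0.0
time: 40.38
ee_pos: [448.0, -68.3, 69.2]
orientation: [0.999, 0.036, -0.0, -0.0]
wrist_force: [-0.4, 0.5, 0.5]
finger_gap: 70.1
finger_force: 0.0
t40.4 pos [448.  -68.3  69.2] yaw 4.10 tilt 0.04 j6 1.23 gap 70.1 F [-0.4  0.5  0.5] | turn units 0.02 ; shift units x 0.024 y 0.009 z -0.021
```

```bash
python3 -m pendant '0 0 0 0 66;0 0 0 0 60;0 0 0 0 60;0 0 0 0 60;0 0 -0.2 0 60;0 0 -0.6 0 60;0 0 -0.8 0 60;0 0 -0.8 0 60;0 0 -0.8 0 60;0 0 -0.2 0 60;0 0 0 0 60;0 0 0 0 60' 30
python3 -c "
from h import *
plan(612,18.9,200,4)"
```

```text
time: 41.38
ee_pos: [448.1, -68.3, 205.4]
orientation: [0.999, 0.035, 0.0, 0.0]
wrist_force: [0.1, -0.2, -0.8]
finger_gap: 64.3
finger_force: 33.4
t41.4 pos [448.1 -68.3 205.4] yaw 4.00 tilt 0.02 j6 1.23 gap 64.3 F [ 0.1 -0.2 -0.8] | turn units 0.00 ; shift units x 4.241 y -1.890 z 0.135
```

```bash
python3 -m pendant '0.2 -0.1 0 0 60;0.5 -0.2 0 0 60;0.6 -0.3 0 0 60;0.7 -0.3 0 0 60;0.7 -0.3 0 0 60;0.7 -0.3 0 0 60;0.5 -0.25 0 0 60;0.26 -0.14 0 0 60;0.08 0 0 0 60;0 0 0 0 60;0 0 0 0 60;0 0 0 0 60'
python3 -c "
from h import *
plan(612,18.9,141,4)"
```

```text
time: 42.38
ee_pos: [611.1, 18.3, 204.9]
orientation: [0.999, 0.035, -0.001, 0.0]
wrist_force: [0.7, 1.4, -0.5]
finger_gap: 64.3
finger_force: 33.4
t42.4 pos [611.1  18.3 204.9] yaw 3.96 tilt 0.08 j6 1.44 gap 64.3 F [ 0.7  1.4 -0.5] | turn units -0.01 ; shift units x 0.022 y -0.013 z 1.598
```

```bash
python3 -m pendant '0 -0.01 0.15 0 60;0 0 0.2 0 60;0 0 0.2 0 60;0 0 0.2 0 60;0 0 0.2 0 60;0 0 0.15 0 60;0 0 0.15 0 60;0 0 0.1 0 60;0 0 0.1 0 60;0 0 0 0 60;0 0 0 0 60;0 0 0 0 60'
python3 -m pendant '0 0 0.05 0 60;0 0 0.03 0 60;0 0 0 0 60;0 0 0 0 60'
```

```text
time: 43.38
ee_pos: [612.5, 19.2, 148.0]
orientation: [0.999, 0.035, 0.0, 0.0]
wrist_force: [0.7, -0.8, -0.4]
finger_gap: 64.7
finger_force: 33.4
time: 43.72
ee_pos: [612.1, 19.3, 144.3]
orientation: [0.999, 0.035, -0.0, -0.0]
wrist_force: [0.4, -0.4, 0.3]
finger_gap: 64.2
finger_force: 33.4
```

```bash
python3 -m pendant '0 0 0.05 0 60;0 0 0 0 60;0 0 0 0 60'; python3 -m pendant '0 0 0.03 0 60;0 0 0 0 60;0 0 0 0 60'
```

```text
time: 43.97
ee_pos: [612.1, 19.3, 142.1]
orientation: [0.999, 0.035, -0.0, -0.0]
wrist_force: [0.6, -0.6, -1.0]
finger_gap: 64.4
finger_force: 33.4
time: 44.22
ee_pos: [612.1, 19.3, 141.0]
orientation: [0.999, 0.035, -0.0, 0.0]
wrist_force: [0.4, -1.1, -0.0]
finger_gap: 64.6
finger_force: 33.4
```

```bash
python3 -m pendant '0 0 0.02 0 60;0 0 0 0 60;0 0 0 0 68;0 0 0 0 73;0 0 0 0 77;0 0 0 0 77;0 0 -0.2 0 77;0 0 -0.5 0 77;0 0 -0.8 0 80;0 0 -0.8 0 60;0 0 -0.5 0 50;0 0 0 0 40'
python3 - <<'E'
from h import *
t=lambda u,v,z:cast("top",165+u/4.2,170+v/4.2,z)[:2].round(1)
s=lambda u,v,z:cast("scene",140+u/2.85,130+v/2.85,z)[:2].round(1)
print("foot top",t(97,207,102),"scene",s(619,102,102))
print("handle ends top",t(45,194,177),t(101,194,177))
print("handle top scene corners",[s(u,v,177) for u,v in((612,46),(618,44),(648,25),(643,28))])
print("arm post top",t(85,115,136),"arm tip",t(80,250,150))
plan()
im=grab("scene","s10.png"); im2=grab("top","t10.png")
a=cv2.resize(im[125:220,325:400],None,fx=6,fy=6,interpolation=2); b=cv2.resize(im2[180:240,168:218],None,fx=6,fy=6,interpolation=2)
c=np.zeros((570,750,3),np.uint8); c[:,:450]=a; c[:360,450:]=b; cv2.imwrite("pics/c10.png",c)
E
```

```text
time: 45.22
ee_pos: [614.8, 19.2, 259.9]
orientation: [0.999, 0.035, 0.006, 0.001]
wrist_force: [0.2, -0.1, 2.6]
finger_gap: 45.6
finger_force: 0.0
foot top [585.5 346.8] scene [595.2 345.6]
handle ends top [585.9 368.4] [585.  330.4]
handle top scene corners [array([594.1, 325.3]), array([595.6, 331.8]), array([593.1, 375.2]), array([593.4, 368.1])]
arm post top [646.4 349. ] arm tip [550.  349.8]
t45.2 pos [614.8  19.2 259.9] yaw 4.00 tilt 0.66 j6 1.44 gap 45.6 F [ 0.2 -0.1  2.6] | turn units -0.00 ; shift units x 0.000 y 0.000 z -0.000
```

View pics/c10.png

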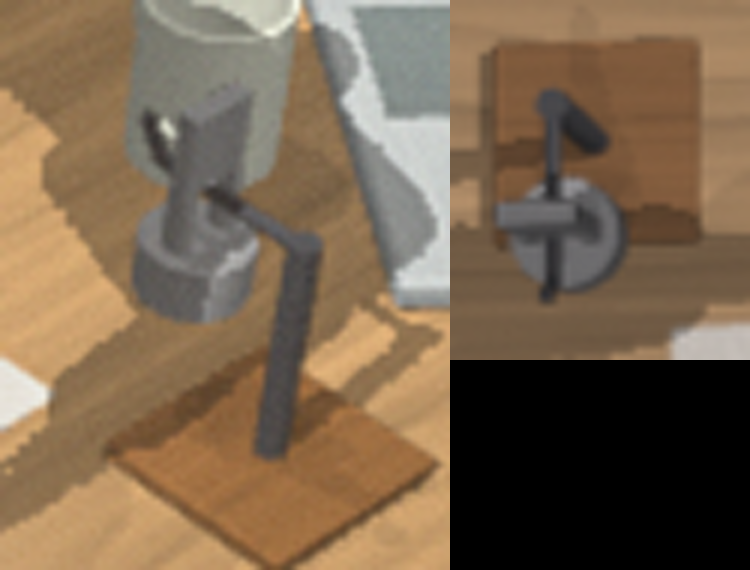

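The weight hangs near top-crop handle (537,215), yaw about 0, with the arm tip well to its -x side. I'll turn to pinch across x and go above the handle.

```bash
python3 -m pendant '0 0 0 -1 40;0 0 0 -1 40;0 0 0 -1 40;0 0 0 -1 40;0 0 0 -1 40;0 0 0 -1 40;0 0 0 -1 40;0 0 0 -1 40;0 0 0 -1 40;0 0 0 -1 40;0 0 0 -1 40;0 0 0 -1 40'
python3 -m pendant '0 0 0 -1 40;0 0 0 -1 40;0 0 0 -1 40;0 0 0 -1 40;0 0 0 -1 40;0 0 0 -0.2 40;0.3 0 0 0 40;0.6 -0.1 0 0 40;0.8 -0.1 0 0 40;0.9 -0.1 0 0 40;0.9 -0.1 0 0 40;0.9 -0.1 0 0 40'
python3 -m pendant '0.9 0 0 0 40;0.9 0 0 0 40;0.8 0 0 0 40;0.7 0 0 0 40;0.4 -0.05 0 0 40;0.1 0 0 0 40;0 0 0 0 40;0 0 0 0 40'
python3 - <<'E'
from h import *
plan(589,349,222,90)
E
```

```text
time: 46.32
ee_pos: [611.2, 19.3, 249.8]
orientation: [0.847, 0.532, -0.002, -0.001]
wrist_force: [0.7, 0.5, -0.3]
finger_gap: 39.7
finger_force: 0.0
time: 47.32
ee_pos: [591.2, 197.4, 251.5]
orientation: [0.708, 0.706, -0.0, -0.0]
wrist_force: [0.4, -0.1, -0.2]
finger_gap: 39.9
finger_force: 0.0
time: 47.98
ee_pos: [590.1, 346.5, 251.8]
orientation: [0.707, 0.707, -0.001, 0.0]
wrist_force: [-0.4, 0.7, -0.6]
finger_gap: 40.0
finger_force: 0.0
t48.0 pos [590.1 346.5 251.8] yaw 89.95 tilt 0.07 j6 0.45 gap 40.0 F [-0.4  0.7 -0.6] | turn units -0.01 ; shift units x 0.063 y -0.027 z 0.746
```

```bash
python3 -m pendant '0.06 -0.03 0.15 0 40;0 0 0.2 0 40;0 0 0.2 0 40;0 0 0.1 0 40;0 0 0.1 0 40;0 0 0 0 40;0 0 0 0 40'
python3 -m pendant '0 0 0 0 30;0 0 0 0 22;0 0 0 0 16;0 0 0 0 8;0 0 0 0 5;0 0 0 0 5;0 0 0 0 5;0 0 0 0 5' 60
```

```text
time: 48.57
ee_pos: [588.9, 349.4, 221.8]
orientation: [0.707, 0.707, -0.0, -0.0]
wrist_force: [0.1, 0.4, 0.9]
finger_gap: 40.0
finger_force: 0.0
time: 49.23
ee_pos: [589.3, 349.8, 223.1]
orientation: [0.707, 0.707, 0.001, 0.0]
wrist_force: [0.9, 0.2, 4.0]
finger_gap: 11.0
finger_force: 61.2
```

```bash
python3 -m pendant '0 0 -0.1 0 5;0 0 -0.1 0 5;0 0 -0.1 0 5;0 0 -0.1 0 5;0 0 -0.1 0 5;0 0 0 0 5;0 0 0 0 5' 80
python3 -c "
from h import *
plan()"
```

```text
time: 49.82
ee_pos: [589.1, 349.7, 242.7]
orientation: [0.707, 0.707, 0.0, 0.0]
wrist_force: [0.1, 0.0, -5.3]
finger_gap: 10.4
finger_force: 78.9
t49.8 pos [589.1 349.7 242.7] yaw 90.00 tilt 0.03 j6 0.46 gap 10.4 F [ 0.1  0.  -5.3] | turn units -0.00 ; shift units x 0.000 y 0.000 z -0.000
```

Full weight carried (5.3 N), raised about 20 mm. I'll slide it off toward -x.

```bash
python3 -m pendant '0 -0.15 0 0 5;0 -0.2 0 0 5;0 -0.2 0 0 5;0 -0.2 0 0 5;0 -0.2 0 0 5;0 -0.2 0 0 5'
python3 -m pendant '0 -0.2 0 0 5;0 -0.3 0 0 5;0 -0.4 0 0 5;0 -0.4 0 0 5;0 0 0 0 5'
python3 -c "
from h import *
plan(612,19,262,90)"
```

```text
time: 50.32
ee_pos: [541.8, 349.7, 242.3]
orientation: [0.707, 0.707, -0.0, -0.0]
wrist_force: [0.4, -0.1, -5.3]
finger_gap: 10.5
finger_force: 78.9
time: 50.73
ee_pos: [487.8, 349.7, 241.9]
orientation: [0.707, 0.708, -0.001, -0.001]
wrist_force: [-0.3, 0.8, -5.2]
finger_gap: 10.6
finger_force: 79.1
t50.7 pos [487.8 349.7 241.9] yaw 90.07 tilt 0.16 j6 0.53 gap 10.6 F [-0.3  0.8 -5.2] | turn units 0.01 ; shift units x -8.268 y 3.104 z -0.501
```

```bash
python3 -m pendant '0 0 -0.3 0 5;-0.3 0 -0.5 0 5;-0.6 0 -0.1 0 5;-0.7 0 0 0 5;-0.7 0.2 0 0 5;-0.8 0.3 0 0 5;-0.8 0.4 0 0 5;-0.8 0.4 0 0 5;-0.8 0.4 0 0 5;-0.8 0.4 0 0 5;-0.8 0.4 0 0 5;-0.7 0.3 0 0 5'
python3 -m pendant '-0.3 0.2 0 0 5;-0.15 0.1 0 0 5;0 0 0 0 5;0 0 0 0 5;0 0 0 0 5'
python3 - <<'E'
from h import *
plan(612,19.2,234,90)
im=grab("scene","s11.png")
cv2.imwrite("pics/c11.png",cv2.resize(im[120:260,200:340],None,fx=4,fy=4,interpolation=2))
E
```

```text
time: 51.73
ee_pos: [604.6, 35.1, 280.0]
orientation: [0.708, 0.707, 0.001, 0.001]
wrist_force: [-0.4, 0.4, -5.3]
finger_gap: 10.2
finger_force: 79.2
time: 52.15
ee_pos: [614.6, 20.9, 278.4]
orientation: [0.707, 0.708, 0.0, -0.0]
wrist_force: [0.0, 1.3, -5.4]
finger_gap: 10.7
finger_force: 79.1
t52.1 pos [614.6  20.9 278.4] yaw 90.08 tilt 0.04 j6 -0.05 gap 10.7 F [ 0.   1.3 -5.4] | turn units 0.02 ; shift units x -0.043 y -0.065 z 1.110
```

View pics/c11.png

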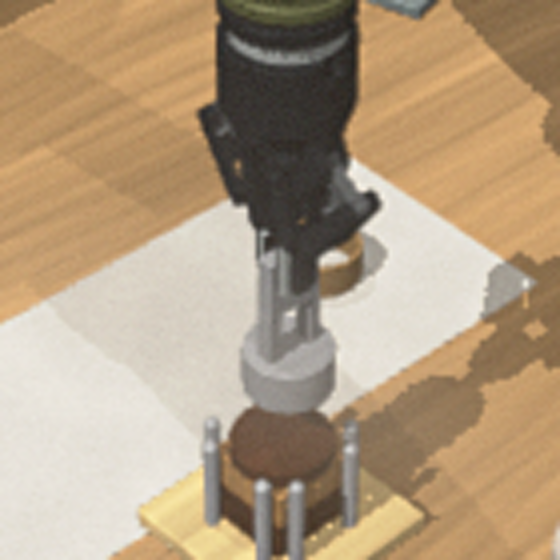

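The weight hangs level over the seated disc: foot centre crop x about 288, disc about 284, so nearly centred. Lowering.

```bash
python3 -m pendant '-0.04 -0.06 0.1 0 5;0 0 0.15 0 5;0 0 0.15 0 5;0 0 0.15 0 5;0 0 0.15 0 5;0 0 0.1 0 5;0 0 0.1 0 5;0 0 0 0 5;0 0 0 0 5;0 0 0 0 5'
python3 -m pendant '0 0 0.05 0 5;0 0 0 0 5;0 0 0.05 0 5;0 0 0 0 5;0 0 0 0 5'
```

```text
time: 53.03
ee_pos: [612.8, 18.0, 242.7]
orientation: [0.707, 0.707, 0.0, 0.0]
wrist_force: [0.3, -0.6, -4.7]
finger_gap: 10.7
finger_force: 79.1
time: 53.45
ee_pos: [612.5, 18.0, 238.1]
orientation: [0.707, 0.707, -0.0, -0.0]
wrist_force: [0.4, -0.5, -4.9]
finger_gap: 10.4
finger_force: 79.0
```

```bash
python3 -m pendant '0 0 0.05 0 5;0 0 0 0 5;0 0 0 0 5'; python3 -m pendant '0 0 0.03 0 5;0 0 0 0 5;0 0 0 0 5'; python3 -m pendant '0 0 0.03 0 5;0 0 0 0 5;0 0 0 0 5'
```

```text
time: 53.7
ee_pos: [612.5, 18.1, 236.1]
orientation: [0.707, 0.707, -0.0, -0.0]
wrist_force: [0.6, -0.1, -4.6]
finger_gap: 10.5
finger_force: 79.0
time: 53.95
ee_pos: [612.5, 18.1, 235.1]
orientation: [0.707, 0.707, -0.0, -0.0]
wrist_force: [1.2, 0.3, -5.8]
finger_gap: 10.1
finger_force: 79.1
time: 54.2
ee_pos: [612.8, 18.0, 234.5]
orientation: [0.707, 0.707, 0.0, 0.0]
wrist_force: [0.4, 0.1, -2.5]
finger_gap: 10.5
finger_force: 79.4
```

Contact is beginning, so I'll lower a touch more, release and retreat. Then I measure the timer from the fresh images.

```bash
python3 -m pendant '0 0 0.02 0 5;0 0 0 0 5;0 0 0 0 5;0 0 0 0 14;0 0 0 0 20;0 0 0 0 28;0 0 0 0 36;0 0 -0.2 0 40;0 0 -0.6 0 40;0 0 -0.8 0 40;0 0 -0.5 0 40;0 0 0 0 40'
python3 - <<'E'
from h import *
plan()
s=grab("scene","s12.png"); t=grab("top","t12.png")
for n,im in(("scene",s),("top",t)):
    hsv=cv2.cvtColor(im,cv2.COLOR_BGR2HSV)
    a,b,c,d={"scene":(85,270,190,375),"top":(390,170,445,250)}[n]
    sub=hsv[b:d,a:c]; 
    red=((sub[...,0]<8)|(sub[...,0]>170))&(sub[...,1]>130)&(sub[...,2]>80)
    ys,xs=np.nonzero(red); print(n,"red",len(xs),xs.mean()+a,ys.mean()+b,[(x+a,y+b) for x,y in zip(xs,ys)][:30])
    bl=(im[b:d,a:c].max(2)<75).astype(np.uint8)
    k,_=cv2.findContours(bl,0,1)
    for q in k:
        if cv2.contourArea(q)>4: print(" black",cv2.contourArea(q),cv2.boundingRect(q+np.array([a,b])), cv2.minAreaRect((q+np.array([a,b])).astype(np.float32)))
    wh=((sub[...,2]>165)&(sub[...,1]<45)).astype(np.uint8)
    k,_=cv2.findContours(wh,0,1); k=max(k,key=cv2.contourArea); print(" white",cv2.contourArea(k),cv2.minAreaRect((k+np.array([a,b])).astype(np.float32)))
E
```

```text
time: 55.2
ee_pos: [614.7, 18.0, 324.5]
orientation: [0.707, 0.707, 0.004, 0.004]
wrist_force: [0.1, 0.9, 0.6]
finger_gap: 40.1
finger_force: 0.0
t55.2 pos [614.7  18.  324.5] yaw 90.00 tilt 0.64 j6 -0.06 gap 40.1 F [0.1 0.9 0.6] | turn units -0.00 ; shift units x 0.000 y 0.000 z -0.000
scene red 11 156.0 336.3636363636364 [(np.int64(155), np.int64(335)), (np.int64(156), np.int64(335)), (np.int64(154), np.int64(336)), (np.int64(155), np.int64(336)), (np.int64(156), np.int64(336)), (np.int64(157), np.int64(336)), (np.int64(155), np.int64(337)), (np.int64(156), np.int64(337)), (np.int64(157), np.int64(337)), (np.int64(158), np.int64(337)), (np.int64(157), np.int64(338))]
 black 233.5 (115, 283, 19, 24) ((125.4027328491211, 295.5724182128906), (17.96036148071289, 22.736339569091797), 19.653823852539062)
 white 4437.5 ((151.50001525878906, 307.0000305175781), (90.78435516357422, 100.17584228515625), 63.43495178222656)
top red 5 413.4 186.2 [(np.int64(413), np.int64(185)), (np.int64(413), np.int64(186)), (np.int64(414), np.int64(186)), (np.int64(413), np.int64(187)), (np.int64(414), np.int64(187))]
 black 134.0 (410, 220, 15, 14) ((417.0, 226.5), (13.0, 14.0), 90.0)
 black 6.0 (407, 196, 14, 5) ((413.4360046386719, 198.3520050048828), (13.505852699279785, 2.3255107402801514), 10.30484676361084)
 white 1037.0 ((417.5, 210.0), (58.0, 35.0), 90.0)
```

```bash
python3 - <<'E'
from h import *
t=cv2.imread("pics/t12.png"); s=cv2.imread("pics/s12.png")
print("top knob rows 217.. cols 404..429"); 
for v in range(216,238): print(v,*["%3d"%t[v,u].max() for u in range(405,431)])
print("scene knob cols 104..144")
for v in range(276,312): print(v,*["%3d"%s[v,u].max() for u in range(106,142)])
print("top dial")
for v in range(183,216): print(v,*["%3d"%t[v,u].max() for u in range(399,437)])
E
```

```text
top knob rows 217.. cols 404..429
216 206 207 207 208 207 207 208 189 124 110 100 100  87  92 106 112 132 145 172 209 209 208 208 208 208 208
217 206 207 207 207 206 201 191 174 128 137 122 121 125 136 158 168 198 205 208 207 208 208 209 208 209 208
218 206 207 207 203 190 163 113 105 118 117 114 110 110 110 110 117 145 180 202 208 209 209 208 208 208 209
219 205 202 193 175 119 112 118 119 118 116 110 109 106 107 108 105 108 121 163 202 208 209 209 208 209 208
220 202 182 136 110 107 118 119 115 111 107 100  95  80  87  91  57  47  64 109 165 202 209 208 208 208 208
221 190 142 123 111 114 113 110  96  69  56  45  41  39  38  35  34  38  39  45  94 165 202 208 208 208 208
222 188 132 108 108  90  89  80  64  50  47  46  44  42  40  37  38  42  41  42  67 122 176 208 208 209 208
223 175 109  93  93  92  86  67  56  54  51  49  45  43  41  40  43  44  44  49  83 119 151 202 208 208 209
224 140 109  95  95  93  83  63  58  56  54  52  49  45  43  45  45  46  46  63 102 119 135 179 208 208 208
225 136  98  96  95  90  76  63  61  59  56  54  52  48  48  48  49  49  47  57  94 120 127 16
[... 11119 characters left out ...]
 194 193 190 189 190 189 188 186 185 184 165 129 162 209 208 208 201 166 111
212 174 206 207 207 207 208 200 162 123 143 178 188 192 189 189 189 190 189 190 192 193 192 190 191 189 189 188 185 165 134 164 209 209 208 208 201 167 114
213 177 206 207 206 207 207 208 207 190 124 114 158 179 185 191 191 191 190 190 192 194 194 192 189 189 186 177 163 141 176 208 208 208 208 208 200 162 116
214 178 206 205 206 207 206 208 207 207 193 145 117 117 155 175 179 185 185 187 189 190 188 179 177 173 162 130 135 176 209 208 209 208 208 208 195 147 113
215 180 205 205 206 206 206 207 207 207 208 207 190 131 121  95 119 150 154 163 170 174 167 128 123 114 135 176 208 208 208 208 208 209 208 209 195 144 110
```

```bash
python3 - <<'E'
from h import *
T=lambda u,v,z:cast("top",u,v,z)[:2]; S=lambda u,v,z:cast("scene",u,v,z)[:2]
c=T(417.3,200,46); print("dial top",c)
print("proj dial in scene",proj("scene",(*c,46)))
ang=lambda p:np.degrees(np.arctan2(p[1],p[0]))
for nm,p in(("tip",T(406.5,196.3,49)),("red",T(412,187.5,50))): print(nm,(p-c).round(1),np.linalg.norm(p-c).round(1),ang(p-c).round(1))
s=cv2.imread("pics/s12.png")
a,b=proj("scene",(*c,46)).astype(int)
m=(s[b-20:b+20,a-25:a+25].max(2)<85); ys,xs=np.nonzero(m); P=np.array([S(x+a-25,y+b-20,49) for x,y in zip(xs,ys)])
print("scene dark",len(P)); vx=cv2.fitLine(P.astype(np.float32),cv2.DIST_HUBER,0,.01,.01).ravel(); print(vx.round(2),"ang",ang(vx[:2])); t=(P-vx[2:])@vx[:2]; print("ends",(vx[2:]+vx[:2]*t.min()).round(1),(vx[2:]+vx[:2]*t.max()).round(1))
print("red scene",S(156,336.4,52),S(156,338,46))
d=np.array([np.cos(np.radians(-33)),np.sin(np.radians(-33))])
print("stripe top",T(417.3,231.5,89),T(420,226,89), "dir",ang(T(420,226,89)-T(417.3,231.5,89)))
print("stripe scene",S(121.5,282,89),S(121.6,287.5,89),"dir",ang(S(121.6,287.5,89)-S(121.5,282,89)))
print("skirt top",T(416.7,227.5,50), "scene skirt", S(124.5,298,50))
pl=[T(400,182,45),T(437,182,45),T(434.5,240,45),T(397.5,239,45)]; print("timer",np.mean(pl,0),ang(pl[0]-pl[3]),ang(pl[1]-pl[2]))
E
```

```text
dial top [ 635.11412118 -357.43364462]
proj dial in scene [141.45379599 327.84081281]
tip [12.  33.6] 35.7 70.3
red [39.2 15.2] 42.0 21.2
scene dark 17
[ 3.6000e-01  9.3000e-01  6.4032e+02 -3.3539e+02] ang 69.00854
ends [ 633.1 -354.1] [ 644.6 -324.3]
red scene [ 677.54878697 -346.87558412] [ 676.91567814 -347.45416375]
stripe top [ 533.01001251 -339.34557403] [ 549.37724532 -348.46010858] dir -29.112425385948622
stripe scene [ 532.91319349 -339.06799404] [ 546.70505868 -346.51371966] dir -28.362994006518324
skirt top [ 548.85686559 -349.15788107] scene skirt [ 544.6624736  -346.13414867]
timer [ 602.20552005 -355.52504788] -5.7325416037964505 -6.24883098271629
```

Both views agree. The bar's stripe runs along -29°, the knob axis is about (551,-349), the pointer is at about 70° and the mark at about 19°, so the knob needs about 101° clockwise.

```bash
python3 -m pendant '0 0 0 -1 40;0 0 0 -1 40;0 0 0 -1 40;0 0 0 -1 40;0 0 0 -1 40;0 0 0 -1 40;0 0 0 -1 40;0 0 0 -1 40;0 0 0 -1 40;0 0 0 -1 40;0 0 0 -1 40;0 0 0 -1 40'
python3 -m pendant '0 0 0 -0.2 40;0 0 0 0 40'
python3 -c "
from h import *
plan(551,-349,190,151)"
```

```text
time: 56.3
ee_pos: [611.8, 18.1, 314.8]
orientation: [0.257, 0.966, -0.0, -0.002]
wrist_force: [1.1, -0.5, 0.4]
finger_gap: 39.8
finger_force: 0.0
time: 56.47
ee_pos: [612.1, 18.1, 315.4]
orientation: [0.251, 0.968, -0.0, -0.001]
wrist_force: [0.0, 0.3, -0.3]
finger_gap: 40.1
finger_force: 0.0
t56.5 pos [612.1  18.1 315.4] yaw 150.93 tilt 0.15 j6 -1.12 gap 40.1 F [ 0.   0.3 -0.3] | turn units -0.01 ; shift units x -3.114 y -8.767 z 3.136
```

```bash
python3 -m pendant '-0.1 -0.4 0 0 40;-0.3 -0.8 0 0 40;-0.3 -0.8 0 0 40;-0.3 -0.8 0 0 40;-0.3 -0.8 0 0 40;-0.3 -0.8 0 0 40;-0.3 -0.8 0 0 40;-0.3 -0.8 0.2 0 40;-0.3 -0.8 0.4 0 40;-0.3 -0.8 0.5 0 40;-0.2 -0.7 0.5 0 40;-0.1 -0.4 0.5 0 40'
python3 -m pendant '0 -0.07 0.5 0 40;0 0 0.4 0 40;0 0 0 0 40;0 0 0 0 40;0 0 0 0 40'
python3 -c "
from h import *
plan(551,-349,139,151)"
```

```text
time: 57.47
ee_pos: [551.2, -349.3, 231.7]
orientation: [0.253, 0.968, -0.0, -0.0]
wrist_force: [0.4, -0.6, 0.2]
finger_gap: 39.9
finger_force: 0.0
time: 57.88
ee_pos: [551.4, -348.9, 198.0]
orientation: [0.251, 0.968, -0.0, 0.0]
wrist_force: [-0.4, -1.0, -0.3]
finger_gap: 40.7
finger_force: 0.0
t57.9 pos [ 551.4 -348.9  198. ] yaw 150.98 tilt 0.06 j6 -1.71 gap 40.7 F [-0.4 -1.  -0.3] | turn units -0.00 ; shift units x 0.007 y -0.007 z 1.475
```

```bash
python3 -m pendant '0 0 0.2 0 40;0 0 0.3 0 40;0 0 0.3 0 40;0 0 0.2 0 40;0 0 0.2 0 40;0 0 0.1 0 40;0 0 0.1 0 40;0 0 0 0 40;0 0 0 0 40'
python3 -m pendant '0 0 0 0 30;0 0 0 0 22;0 0 0 0 16;0 0 0 0 10;0 0 0 0 8;0 0 0 0 8;0 0 0 0 8' 30
```

```text
time: 58.63
ee_pos: [551.0, -349.0, 141.1]
orientation: [0.25, 0.968, 0.0, 0.0]
wrist_force: [-0.3, 0.1, 0.2]
finger_gap: 40.4
finger_force: 0.0
time: 59.22
ee_pos: [551.2, -349.2, 141.9]
orientation: [0.25, 0.968, -0.0, 0.0]
wrist_force: [-0.7, -0.5, 3.4]
finger_gap: 13.1
finger_force: 34.0
```

Gripped the bar at 13 mm with little side force. I'll turn most of the way first.

```bash
python3 -m pendant '0 0 0 0.5 8;0 0 0 0.8 8;0 0 0 0.8 8;0 0 0 0.8 8;0 0 0 0.8 8;0 0 0 0.8 8;0 0 0 0.8 8;0 0 0 0.8 8;0 0 0 0.8 8;0 0 0 0.8 8;0 0 0 0.3 8;0 0 0 0 8' 60
python3 -c "
from h import *
plan(551,-349,139,50)"
```

```text
time: 60.22
ee_pos: [551.0, -349.4, 141.9]
orientation: [0.567, 0.824, -0.0, 0.0]
wrist_force: [-2.4, -1.4, 4.8]
finger_gap: 12.7
finger_force: 62.5
t60.2 pos [ 551.  -349.4  141.9] yaw 110.98 tilt 0.07 j6 -1.01 gap 12.7 F [-2.4 -1.4  4.8] | turn units 12.20 ; shift units x 0.008 y -0.006 z 0.073
```

```bash
python3 -m pendant '0 0 0 0.8 8;0 0 0 0.9 8;0 0 0 0.9 8;0 0 0 0.9 8;0 0 0 0.9 8;0 0 0 0.9 8;0 0 0 0.9 8;0 0 0 0.9 8;0 0 0 0.9 8;0 0 0 0.9 8;0 0 0 0.9 8;0 0 0 0.2 8'
cat >> h.py <<'E'
def dial():
    S=lambda u,v,z:cast("scene",u,v,z)[:2]; ang=lambda p:np.degrees(np.arctan2(p[1],p[0]))
    s=grab("scene","last_dial.png"); m=(s[308:348,117:167].max(2)<85); ys,xs=np.nonzero(m)
    P=np.array([S(x+117,y+308,49) for x,y in zip(xs,ys)])
    C=np.array([637.5,-357.5]); far=P[np.argsort(-np.linalg.norm(P-C,axis=1))[:6]]; print(len(P),"far pts",(far-C).round(1).tolist())
    v=cv2.fitLine(P.astype(np.float32),cv2.DIST_HUBER,0,.01,.01).ravel(); print("line",v.round(2),"ang",ang(v[:2]).round(1))
    h=cv2.cvtColor(s,cv2.COLOR_BGR2HSV)[308:348,117:175]; r=((h[...,0]<8)|(h[...,0]>170))&(h[...,1]>130)&(h[...,2]>80); ys,xs=np.nonzero(r)
    if len(xs): p=S(xs.mean()+117,ys.mean()+308,50)-C; print("red",len(xs),p.round(1),ang(p).round(1))
E
python3 -c "
from h import *
dial(); plan()"
```

```text
time: 61.22
ee_pos: [550.6, -349.4, 141.9]
orientation: [0.862, 0.507, -0.001, 0.0]
wrist_force: [-3.9, -1.1, 4.5]
finger_gap: 12.5
finger_force: 62.5
9 far pts [[25.1, 16.9], [18.9, 13.4], [14.0, 11.5], [12.6, 9.9], [-11.3, -2.5], [7.7, 8.0]]
line [ 8.9000e-01  4.5000e-01  6.4448e+02 -3.4991e+02] ang 26.7
red 13 [39.  11.3] 16.1
t61.3 pos [ 550.6 -349.4  142. ] yaw 60.95 tilt 0.08 j6 -0.14 gap 12.6 F [-4.4 -0.9  6.6] | turn units -0.00 ; shift units x 0.000 y 0.000 z -0.000
```

```bash
python3 -m pendant '0 0 0 0.8 8;0 0 0 0.8 8;0 0 0 0.8 8;0 0 0 0.8 8;0 0 0 0 8;0 0 0 0 8'
python3 -c "
from h import *
dial(); plan()"
```

```text
time: 61.77
ee_pos: [550.5, -349.4, 141.9]
orientation: [0.924, 0.383, -0.001, 0.0]
wrist_force: [-4.9, -0.4, 6.6]
finger_gap: 12.2
finger_force: 62.7
7 far pts [[28.1, 12.7], [18.3, 8.9], [13.4, 7.0], [-9.9, -0.9], [8.5, 5.1], [-5.8, 3.9]]
line [ 9.4000e-01  3.3000e-01  6.4718e+02 -3.5164e+02] ang 19.3
red 11 [38.6 11.2] 16.1
t61.8 pos [ 550.5 -349.4  141.9] yaw 45.04 tilt 0.08 j6 0.14 gap 12.4 F [-4.9 -1.8  6.3] | turn units -0.00 ; shift units x 0.000 y 0.000 z -0.000
```

```bash
python3 -m pendant '0 0 0 0.6 8;0 0 0 0.6 8;0 0 0 0 8;0 0 0 0 8;0 0 0 0 16;0 0 0 0 24;0 0 0 0 32;0 0 0 0 40;0 0 -0.3 0 40;0 0 -0.6 0 40;0 0 -0.8 0 40;0 0 -0.8 0 40'
python3 -m pendant '0 0.8 -0.8 0 40;0 0.9 0 0 40;0 0.9 0 0 40;0 0.9 0 0 40;0 0.9 0 0 40;0 0 0 0 40;0 0 0 0 40'
python3 - <<'E'
from h import *
plan(); dial()
t=grab("top","t13.png"); a,b=399,183
for v in range(183,204): print(v,*["%3d"%t[v,u].max() for u in range(405,425)])
h=cv2.cvtColor(t,cv2.COLOR_BGR2HSV)[180:220,398:440]; r=((h[...,0]<8)|(h[...,0]>170))&(h[...,1]>100); ys,xs=np.nonzero(r); print("red",list(zip(xs+398,ys+180)))
E
```

```text
time: 62.82
ee_pos: [550.6, -348.4, 241.9]
orientation: [0.943, 0.334, -0.0, -0.001]
wrist_force: [0.4, -0.4, 0.6]
finger_gap: 40.2
finger_force: 0.0
time: 63.4
ee_pos: [660.6, -484.8, 268.7]
orientation: [0.943, 0.333, -0.001, -0.001]
wrist_force: [0.5, 0.9, -0.4]
finger_gap: 40.0
finger_force: 0.0
t63.4 pos [ 660.6 -484.8  268.7] yaw 38.96 tilt 0.14 j6 0.19 gap 40.0 F [ 0.5  0.9 -0.4] | turn units -0.00 ; shift units x 0.000 y 0.000 z -0.000
6 far pts [[21.8, 9.2], [17.0, 7.3], [-9.9, -0.9], [8.5, 5.1], [7.1, 3.5], [-5.8, 3.9]]
line [ 9.6000e-01  2.7000e-01  6.4514e+02 -3.5273e+02] ang 15.8
red 13 [38.4 11.3] 16.5
183 192 192 193 193 193 193 191 186 183 181 180 189 189 188 187 187 191 194 197 197
184 193 193 192 192 189 177 169 142 131 135 114 113 114 116 121 130 150 171 193 203
185 193 193 189 179 159  98  88  91 128 178 186 188 187 188 183 168 159 130 145 176
186 192 187 164 114 109 124 109 109 119 174 185 189 188 188 189 191 192 192 187 158
187 179 159 106 125 164 163 118 111 116 171 180 191 188 189 191 192 193 190 190 196
188 113 106 150 176 176 166 139 138 119 134 148 191 186 
[... 784 characters left out ...]
198 149 146 134 128 141 150 165 192 180 146 129  98  38  51 120 187 196 194 192 192
199 191 185 151 132 173 195 195 195 190 172 121  61  38  39  70 141 194 194 192 194
200 193 192 194 193 194 196 196 195 180 135 119  47  37  41  65 137 193 193 194 194
201 189 196 197 196 197 195 195 194 181 146 125  86  55  44  90 162 194 192 192 190
202 153 188 197 197 195 189 195 196 196 184 146 129 107  85  94 155 191 191 192 189
203 138 157 192 187 174 164 196 196 198 196 181 150 149 145 153 191 190 192 192 190
red [(np.int64(413), np.int64(185)), (np.int64(414), np.int64(185)), (np.int64(413), np.int64(186)), (np.int64(414), np.int64(186)), (np.int64(413), np.int64(187)), (np.int64(414), np.int64(187))]
```

Pointer tip at top pixel (413.9,189.5) and red tab's inner end (413.5,187.8) line up (19.5° against 18.9°; scene 15.8° against 16.5°). Before handing in I check the stack against the picture taken at release.

```bash
python3 - <<'E'
from h import *
a=cv2.imread("pics/s12.png"); b=grab("scene","s14.png"); r=(slice(150,265),slice(235,300))
d=cv2.absdiff(a,b)[r].max(2)>50; print("changed px",d.sum(), [ (int(v.min()),int(v.max())) for v in np.nonzero(d)] if d.any() else "")
g=b[150:265,235:300].astype(int); gray=((g.max(2)-g.min(2))<14)&(g.max(2)>85)&(g.max(2)<190)
for z,X in((83,"foot base"),(113,"foot top"),(188,"handle top")): print(X,"expected px",proj("scene",(612,19,z)).round(1))
for v in list(range(155,212,8)): 
    u=np.nonzero(gray[v-150])[0]; print(v,(u.min()+235,u.max()+235,u.mean().round(1)+235) if len(u) else None)
E
```

```text
changed px 3513 [(0, 114), (0, 64)]
foot base expected px [269.6 228.8]
foot top expected px [269.6 220. ]
handle top expected px [269.7 196.6]
155 None
163 (np.int64(269), np.int64(271), np.float64(270.0))
171 (np.int64(262), np.int64(283), np.float64(272.7))
179 (np.int64(249), np.int64(293), np.float64(268.3))
187 (np.int64(260), np.int64(292), np.float64(277.2))
195 (np.int64(269), np.int64(285), np.float64(275.8))
203 (np.int64(250), np.int64(278), np.float64(268.8))
211 (np.int64(254), np.int64(277), np.float64(268.3))
```

```bash
python3 - <<'E'
from h import *
b=cv2.imread("pics/s14.png").astype(int)
for v in range(192,252,3):
    row=b[v]; g=[u for u in range(250,292) if row[u].max()-row[u].min()<22 and row[u].max()<200]; k=[u for u in range(250,292) if row[u].max()<110 and row[u][2]-row[u][0]>22]
    print(v,"gray",(min(g),max(g),len(g)) if g else None,"dark brown",(min(k),max(k),len(k)) if k else None)
print(proj("scene",(612,19,83)-np.array([.66,.75,0])*28),proj("scene",(612,19,83)+np.array([.66,.75,0])*28),proj("scene",(612,19,83)+np.array([.66,.75,0])*33))
E
```

```text
192 gray (250, 291, 29) dark brown (274, 286, 11)
195 gray (250, 290, 41) dark brown None
198 gray (250, 289, 40) dark brown None
201 gray (250, 288, 39) dark brown None
204 gray (250, 286, 37) dark brown None
207 gray (250, 286, 37) dark brown None
210 gray (250, 284, 35) dark brown None
213 gray (250, 291, 42) dark brown None
216 gray (250, 291, 41) dark brown None
219 gray (250, 287, 38) dark brown None
222 gray (250, 283, 34) dark brown None
225 gray (250, 288, 34) dark brown None
228 gray (250, 289, 36) dark brown (283, 283, 1)
231 gray (250, 289, 30) dark brown (257, 283, 6)
234 gray (250, 288, 25) dark brown (255, 283, 10)
237 gray (251, 288, 9) dark brown (255, 284, 26)
240 gray (251, 288, 15) dark brown (255, 284, 17)
243 gray (251, 288, 18) dark brown (258, 284, 11)
246 gray (251, 288, 21) dark brown (261, 284, 15)
249 gray (251, 288, 21) dark brown (256, 283, 13)
[258.12911711 228.65221964] [281.06959151 228.9794741 ] [283.11718126 229.00868374]
```

The disc spans columns 255–284 (centre 269.5, expected 269.6), and the foot's right edge agrees within a pixel. Handing in.

```bash
python3 -c "
from bench import *
print(job_done())"
```

```text
the job is handed in; nothing more can be done
None
```

I stacked the block, all three spacers and the disc in the jig, stood the weight on the disc, turned the timer's pointer to the red mark and handed the job in; no verdict came back. My last pictures showed the disc centred and the pointer in line with the mark, but I only confirmed one edge of the weight's position, to within about a pixel.

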